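# Load the board dryer and start it with its spring slide

### The job

Wake the board dryer by sliding the red slide on the grey starter box all the way to its end and letting it go so that it snaps back by itself. Then hook every board carrier on the bench onto the dryer's rail at its open end and slide it along past the red mark, so that all of them hang freely, wholly inside the tunnel. When all are in, give the red slide a second full stroke, again letting it snap back by itself, to start the drying run; do not disturb the mug, the roll of black tape or the yellow reel.

Things in the scene. Friction and masses are not known exactly. Their poses are not given: they have to be found in the camera images.
- dryer: Fixed board dryer, base plate 190 x 420 x 8 mm; origin on the bench under the rail's middle. A round steel rail, 12 mm thick, runs along the dryer's y, axis 120 mm above the bench, between end posts at y = -201 and +201 mm (24 in x, 12 in y, 131 high). Loading stretch: y -195 to -65, open in front (-x, the robot's side) and behind. Tunnel: y -65 to +185
- rail_load (a point): Point on the rail's axis in the middle of the open loading stretch (dryer x 0, y -130, z 120 mm). Axes as the dryer's. Carriers are brought over the rail here from the front, in the +x direction
- rail_mark (a point): Point on the rail's axis at the tunnel mouth, by the red band on the rail (dryer x 0, y -65, z 120 mm); y leads into the tunnel. The tunnel lies between a clear front pane (x -54 to -50 mm) and a blue blower housing (x 52 to 110), both 105 mm high, open at the top: a carrier gets in only by sliding along the rail, its tray passing between the two
- rail_far (a point): Point on the rail's axis at the far end of the tunnel (dryer x 0, y +185, z 120 mm); the end post stands 10 mm further on. Four carriers fit one behind the other in the tunnel, 60 mm apart
- starter: Fixed grey starter box, 85 x 160 (along its y) x 44 mm; origin at the centre of its underside. The red slide runs along its y axis on the top
- start_slide (a joint): Travel of the red slide in m: 0 at home (grip at the starter's y = -22.5 mm), 0.045 at its end stop (y = +22.5 mm). It is moved in the starter's +y direction against a spring, about 4 N at home and 8 N at the end, and flies home in about 0.15 s when let go. Nothing of the gripper may touch it as it runs home
- slide_grip (a point): Centre of the red slide's upright grip (24 mm in x, 14 mm along the travel y, 30 mm high; its top is 15 mm above this point, the box top 19 mm below it). Axes as the starter's
- carrier1_grip (a point): Carrier with yellow grip block and green board (0.12 to 0.24 kg; may be absent): centre of the block, 30 (x) x 24 x 32 mm high, 101 mm above the foot of the tray (70 x 52 mm, loaded 17 high). A spine on the -x side joins the two; on +x a lip reaches 36 mm below this point. Hook between: 20 wide in x, V roof peaking 16 below. Stands upright; on the rail this point is 23 mm above the rail axis, x as the dryer's
- carrier2_grip (a point): Carrier with blue grip block and red board (0.12 to 0.24 kg; may be absent): centre of the block, 30 (x) x 24 x 32 mm high, 101 mm above the foot of the tray (70 x 52 mm, loaded 17 high). A spine on the -x side joins the two; on +x a lip reaches 36 mm below this point. Hook between: 20 wide in x, V roof peaking 16 below. Stands upright; on the rail this point is 23 mm above the rail axis, x as the dryer's
- carrier3_grip (a point): Carrier with orange grip block and green board (0.12 to 0.24 kg; may be absent): centre of the block, 30 (x) x 24 x 32 mm high, 101 mm above the foot of the tray (70 x 52 mm, loaded 17 high). A spine on the -x side joins the two; on +x a lip reaches 36 mm below this point. Hook between: 20 wide in x, V roof peaking 16 below. Stands upright; on the rail this point is 23 mm above the rail axis, x as the dryer's
- carrier4_grip (a point): Carrier with green grip block and red board (0.12 to 0.24 kg; may be absent): centre of the block, 30 (x) x 24 x 32 mm high, 101 mm above the foot of the tray (70 x 52 mm, loaded 17 high). A spine on the -x side joins the two; on +x a lip reaches 36 mm below this point. Hook between: 20 wide in x, V roof peaking 16 below. Stands upright; on the rail this point is 23 mm above the rail axis, x as the dryer's
- mug: Orange mug, 81 x 113 x 101 mm, a bystander; origin at its underside
- tape: Roll of black tape, 62 x 60 x 19 mm, a bystander; origin at its underside
- solder_reel: Small flat yellow reel, 45 x 78 x 9 mm, a bystander; origin at its underside

How it is judged:
By the outcome, as a careful person would: the job done as asked, in the order asked, and still so for the second after the job is handed in, with the robot touching nothing.
Of carrier1, carrier2, carrier3, carrier4 only 3 to 4 are there at a start; the rules pass over those that are not, and their reading is None.
At some moment in a run one of carrier1, carrier2, carrier3, carrier4 may be knocked a few centimetres aside while the robot is not near it.
It also fails if it takes over 200 s, if anything falls off the work surface, if the arm or the gripper's body presses on something with over 40 N, if the wrist force passes 120 N, or if a joint passes its speed limit or range.

### The arm

A 6-joint arm with a two-finger parallel gripper is mounted at the origin on a cart in front of the work surface, level with it; the furniture and walls round the work are solid. World frame = base frame: x ahead of the robot, y to its left, z up, the work surface at z = 0. Lengths are in m, angles in rad, forces in N, time in s.
With the tool pointing down it reaches from about 0.375 to 0.9 m from the base axis. Payload 3.1 kg.
Tool frame: the origin (TCP) lies between the finger pads; the fingertips stand 17 mm ahead of it and the grasp point (between the pads) lies 2 mm behind it (robot.nose_length is the distance from the TCP to the fingertips, in m); z points along the fingers, y is the line along which they close (so a half turn about z gives the same grasp; the last joint's range is limited). The gripper opens to 87 mm and grips with 3 to 60 N. Pads are 19 mm wide; open, the fingers measure 117 mm over their backs; the gripper's body (75 mm by 190 mm) begins 51 mm behind the grasp point.
Start: joints at [1.151, 0.527, 1.433, -0, 1.181, -0.178], TCP at [0.15, 0.607, 0.24] pointing down, gripper open.
Joint ranges: [-3.08, 3.08], [-0.75, 2.2], [0.22, 2.44], [-1.43, 4.57], [0, 2.65], [-2.85, 2.85]. Speed limits (rad/s): [2.79, 2.79, 3.14, 3.14, 3.14, 3.14].

### API

Orientations are given as a unit quaternion [x, y, z, w].
In Python, from rig import robot, cams gives the robot as it stands.
- The arm moves only by the shell command python3 -m pendant 'ROWS' [FORCE]. ROWS is JSON, a list of rows, each an object with "jaw": the opening, from 0 (shut) to 1 (fully open); "linear": the shift along the tool's x, y, z in cm, a list of three; "twist": the turn about the tool's z in degrees. A call has 1 to 12 rows; each row shifts and turns the commanded pose from where the row before left it, along the tool's axes as they then stand; what a row does not reach is not made up. A row lasts 1/12 s, in which the tool goes at most 41.7 mm and 7.16 degrees, less where a joint would pass 70% of its speed; a pose out of reach is approached as far as the arm can. A call is refused whole if a number of a shift passes 4.17 or a number of a turn 7.16, either way. A call with a gripper value outside its range is refused whole. The fingers move at their own pace and stop on an object; FORCE is the grip in N (left out, the last holds). Time passes only in rows, so rows that do not move let the fingers close. It gives the time, the measured TCP pose, the force, the opening and the grip force at its end, in the units of the state.
- robot.get_obs(): the state, without advancing time (a new reading comes with each control period).
- cams.camera(name): name is "scene" or "top" or "wrist"; returns a dict with "color" (420x560x3 uint8, blue, green, red), "depth" (420x560 float32, m along the optical axis (not along the pixel's ray), 0 where there is no reading), "fov_y" (degrees; the focal length in pixels is half the picture's height over the tangent of half this angle, whatever the lens; pixels are square), "cx", "cy" (the principal point, pixels), "view" (4x4, takes a point from world to camera coordinates). Camera axes: x right, y down, z forward; pixel columns grow to the right and rows downward; lengths in m; the calibration is good to about 2 mm. A picture is of the moment at which its call begins.
- robot.hand_in(): hands the job in; it is judged then, once.
The state is a dict: "time": time; "q": joint angles; "joint_velocities": joint speeds; "joint_torque": joint torques, N m; "position": TCP position; "tool_rot": TCP orientation; "ft_force": force on the tool from outside, world axes, zero at the start; "moment": the same for the moment, N m; "grip_width": finger opening in m; "grip_force": force on a finger pad.
Only numpy, scipy, OpenCV 4.12 (cv2) and the standard library are available. Lean on these libraries where they do the work, as an engineer would, in place of code of your own. Each camera call takes 0.05 s, during which the arm holds its last target. There are 200 camera calls.

## Working session

There is one attempt and no reset: what is moved stays moved. The work goes in short steps, Python scripts to look and compute and a shell command to move; the robot and the scene stay as the last step left them, time stands still between calls to the robot, and variables do not carry over. Pictures are saved under pics/ and viewed, at most 14 in all, crops included, and the job is handed in when it is done.

```bash
mkdir -p pics; ls
cat > h.py <<'E'
import numpy as np,cv2
from rig import robot,cams
from scipy.spatial.transform import Rotation as R
def cam(n,f=None):
    c=cams.camera(n)
    if f: cv2.imwrite('pics/'+f,c['color'])
    np.savez('last_'+n,**c)
    return c
def load(n): return dict(np.load('last_'+n+'.npz'))
def cloud(c):
    h,w=c['depth'].shape; f=h/2/np.tan(np.radians(float(c['fov_y']))/2)
    v,u=np.mgrid[:h,:w]; d=c['depth']
    p=np.stack([(u-c['cx'])/f*d,(v-c['cy'])/f*d,d],-1)
    V=np.linalg.inv(c['view']); P=p@V[:3,:3].T+V[:3,3]; P[d==0]=np.nan
    return P
def st():
    o=robot.get_obs(); r=R.from_quat(o['tool_rot'])
    print('t',round(o['time'],2),'p',np.round(o['position'],4),'z',np.round(r.as_matrix()[:,2],3),'x',np.round(r.as_matrix()[:,0],4),'F',np.round(o['ft_force'],1),'w',round(float(o['grip_width']),4),round(float(o['grip_force']),1))
    return o
E
python3 - <<'E'
from h import *
cam('scene','s0.png');cam('top','t0.png');o=st();print(np.round(o['q'],3))
E
```

```text
pics
t 0.1 p [0.1494 0.6062 0.2387] z [-0.001 -0.002 -1.   ] x [-9.709e-01  2.394e-01  3.000e-04] F [ 0.8  0.8 -0.3] w 0.087 0.0
[ 1.151  0.528  1.434 -0.     1.181 -0.179]
```

View pics/s0.png

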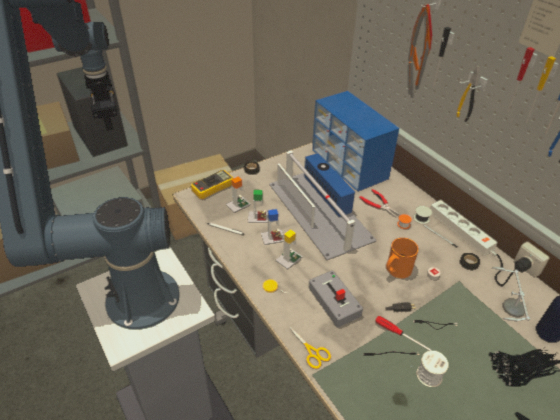

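View pics/t0.png

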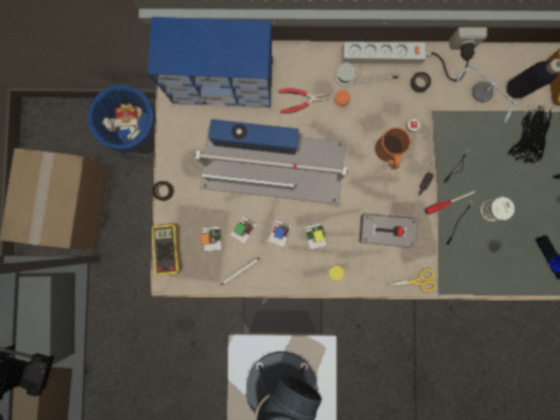

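The scene shows four carriers (orange, green, blue, yellow). In the top view they are at (210,238), (243,229), (280,232) and (317,236). The dryer's red mark is at (295,166) with its open end to the right, and the slide grip is at (400,231) at the right end of the starter.

Run:
```python
from h import *
for n,boxes in (('top',dict(orange=(210,238),green=(243,229),blue=(280,232),yellow=(317,236),slide=(400,231))),):
    c=load(n);P=cloud(c)
    for k,(u,v) in boxes.items():
        q=P[v-16:v+17,u-18:u+19].reshape(-1,3)
        lo,hi=(.1,.14) if k!='slide' else (.065,.095)
        t=q[(q[:,2]>lo)&(q[:,2]<hi)]
        print(k,len(t),np.round(np.median(t,0),4),np.round(t.min(0),3),np.round(t.max(0),3))
    def at(u,v): return np.round(P[v-1:v+2,u-1:u+2].reshape(-1,3)[np.nanargmax(P[v-1:v+2,u-1:u+2,2])],4)
    print('postL',at(198,155),'postR',at(345,171),'mark',at(295,166),'rail',at(250,161),at(320,169))
    q=P[140:185,190:355].reshape(-1,3)
    t=q[(q[:,2]>.116)&(q[:,2]<.14)]
    a=np.polyfit(t[:,1],t[:,0],1);print('rail fit',a,t[:,1].min(),t[:,1].max(),len(t))
    q=P[205:255,350:425].reshape(-1,3); t=q[(q[:,2]>.035)&(q[:,2]<.055)]
    print('box',cv2.minAreaRect((t[:,:2]*1000).astype(np.float32)),np.median(t[:,2]))
    im=cv2.resize(c['color'][150:290,150:440],None,fx=2.7,fy=2.7,interpolation=cv2.INTER_CUBIC);cv2.imwrite('pics/t0c.png',im)
```

```text
orange 105 [0.434  0.213  0.1157] [0.418 0.202 0.103] [0.448 0.226 0.12 ]
green 100 [0.4595 0.1202 0.1153] [0.443 0.104 0.101] [0.476 0.137 0.12 ]
blue 95 [0.4497 0.0115 0.1154] [ 0.436 -0.002  0.109] [0.466 0.025 0.121]
yellow 97 [ 0.4424 -0.0946  0.1154] [ 0.429 -0.109  0.102] [ 0.459 -0.081  0.121]
slide 51 [ 0.4589 -0.3263  0.0766] [ 0.448 -0.335  0.066] [ 0.47  -0.32   0.081]
postL [0.6617 0.2362 0.132 ] postR [ 0.6158 -0.163   0.1318] mark [ 0.6316 -0.0277  0.1283] rail [0.6468 0.092  0.1299] [ 0.624  -0.0984  0.1284]
rail fit [0.10363129 0.63640482] -0.1733149564035854 0.2465785217234543 723
box ((460.7154541015625, -305.6629333496094), (160.34414672851562, 84.93887329101562), 85.1669921875) 0.042870629558684925
```

View pics/t0c.png

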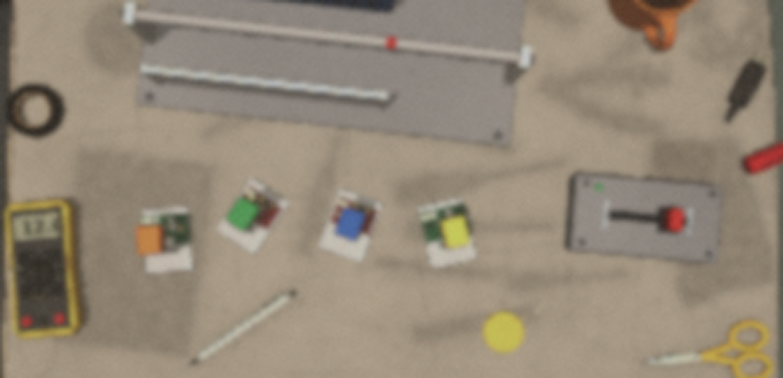

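```bash
python3 -m pendant '[{"jaw":1,"linear":[0,0,0],"twist":6.75},{"jaw":1,"linear":[0,0,0],"twist":6.75},{"jaw":1,"linear":[0,0,0],"twist":6.75},{"jaw":1,"linear":[0,0,0],"twist":6.75},{"jaw":1,"linear":[0,0,0],"twist":6.75},{"jaw":1,"linear":[0,0,0],"twist":6.75},{"jaw":1,"linear":[0,0,0],"twist":6.75},{"jaw":1,"linear":[0,0,0],"twist":6.75},{"jaw":1,"linear":[0,0,0],"twist":6.75},{"jaw":1,"linear":[0,0,0],"twist":6.75},{"jaw":1,"linear":[0,0,0],"twist":6.75},{"jaw":1,"linear":[0,0,0],"twist":6.75}]'
cat >> h.py <<'E'
def goto(x,y,z,az):
    """grasp point target; az of tool x (deg)"""
    o=st(); r=R.from_quat(o['tool_rot']).as_matrix()
    a=np.degrees(np.arctan2(r[1,0],r[0,0])); tw=(a-az+180)%360-180
    A=np.radians(az); X=np.array([np.cos(A),np.sin(A),0]);Z=np.array([0,0,-1.]);Y=np.cross(Z,X)
    d=np.array([x,y,z-.002])-o['position']
    print('az',round(a,2),'twist',round(tw,2),'lin after twist cm',np.round(100*np.array([d@X,d@Y,d@Z]),2))
E
python3 -c "
from h import *
goto(.43,.25,.25,85.2);goto(.459,-.328,.20,85.2)"
```

```text
time: 1.1
position: [0.1495, 0.6064, 0.239]
tool_rot: [0.738, 0.674, -0.001, 0.0]
ft_force: [-0.1, 0.4, -0.3]
grip_width: 0.0865
grip_force: 0.0
t 1.1 p [0.1495 0.6064 0.239 ] z [-0.001 -0.001 -1.   ] x [ 0.0904  0.9959 -0.0013] F [-0.1  0.4 -0.3] w 0.0865 0.0
az 84.81 twist -0.39 lin after twist cm [-33.17  30.94  -0.9 ]
t 1.1 p [0.1495 0.6064 0.239 ] z [-0.001 -0.001 -1.   ] x [ 0.0904  0.9959 -0.0013] F [-0.1  0.4 -0.3] w 0.0865 0.0
az 84.81 twist -0.39 lin after twist cm [-90.52  38.67   4.1 ]
```

```bash
python3 -m pendant '[{"jaw":1,"linear":[-2.8,2.6,0],"twist":0},{"jaw":1,"linear":[-2.8,2.6,0],"twist":0},{"jaw":1,"linear":[-2.8,2.6,0],"twist":0},{"jaw":1,"linear":[-2.8,2.6,0],"twist":0},{"jaw":1,"linear":[-2.8,2.6,0],"twist":0},{"jaw":1,"linear":[-2.8,2.6,0],"twist":0},{"jaw":1,"linear":[-2.8,2.6,0],"twist":0},{"jaw":1,"linear":[-2.8,2.6,0],"twist":0},{"jaw":1,"linear":[-2.8,2.6,0],"twist":0},{"jaw":1,"linear":[-2.8,2.6,0],"twist":0},{"jaw":1,"linear":[-2.8,2.6,0],"twist":0},{"jaw":1,"linear":[-2.8,2.6,0],"twist":0}]'
python3 -c "
from h import *
goto(.459,-.328,.20,85.2);cam('wrist','w1.png')"
```

```text
time: 2.1
position: [0.4326, 0.2439, 0.2393]
tool_rot: [0.736, 0.676, -0.0, -0.0]
ft_force: [-0.0, 0.3, 0.2]
grip_width: 0.0872
grip_force: 0.0
t 2.1 p [0.4326 0.2439 0.2393] z [-0.001 -0.    -1.   ] x [ 8.470e-02  9.964e-01 -2.000e-04] F [-0.   0.3  0.2] w 0.0872 0.0
az 85.14 twist -0.06 lin after twist cm [-56.76   7.41   4.13]
```

View pics/w1.png

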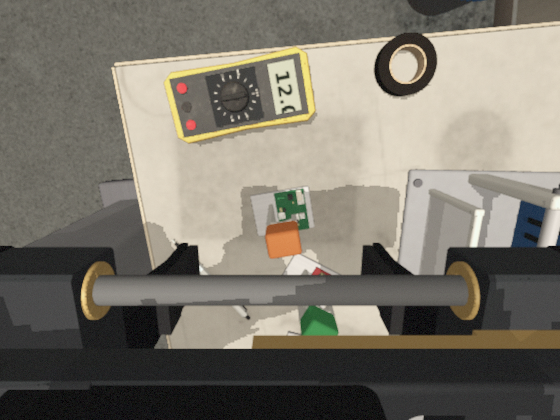

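The wrist view shows the orange carrier at (283,240), with the tray's long side along world x and its white part at -x. The green carrier at (320,322) is half hidden behind the gripper.

```bash
cat >> h.py <<'E'
def carrier(P,x,y,rad=.06):
    """top block and tray rects near x,y"""
    q=P.reshape(-1,3); q=q[np.hypot(q[:,0]-x,q[:,1]-y)<rad]
    t=q[(q[:,2]>.108)&(q[:,2]<.13)]; r=cv2.minAreaRect((t[:,:2]*1000).astype(np.float32))
    print('block n',len(t),'med',np.round(np.median(t,0),4),'rect',np.round(r[0],1),np.round(r[1],1),round(r[2],1))
    s=q[(q[:,2]>.006)&(q[:,2]<.03)]; r=cv2.minAreaRect((s[:,:2]*1000).astype(np.float32))
    print('tray n',len(s),'rect',np.round(r[0],1),np.round(r[1],1),round(r[2],1),'mean',np.round(s.mean(0),3))
    m=q[(q[:,2]>.035)&(q[:,2]<.095)]
    for a,b in ((.035,.06),(.06,.08),(.08,.095)):
        k=m[(m[:,2]>a)&(m[:,2]<b)]
        if len(k): print('mid',a,len(k),np.round(k.mean(0),3),np.round(k.min(0),3),np.round(k.max(0),3))
E
python3 - <<'E'
from h import *
P=cloud(load('wrist'));carrier(P,.434,.213)
for n in('top','scene'):
    P=cloud(load(n));
    for p in((.434,.213),(.4595,.1202),(.4497,.0115),(.4424,-.0946)): print(n,p);carrier(P,*p,.047)
E
python3 -m pendant '[{"jaw":1,"linear":[-4,0.5,0],"twist":0},{"jaw":1,"linear":[-4,0.5,0],"twist":0},{"jaw":1,"linear":[-4,0.5,0],"twist":0},{"jaw":1,"linear":[-4,0.5,0],"twist":0},{"jaw":1,"linear":[-4,0.5,0],"twist":0},{"jaw":1,"linear":[-4,0.5,0],"twist":0}]'
python3 -c "
from h import *
goto(.459,-.328,.20,85.2);cam('wrist','w2.png')"
python3 -m pendant '[{"jaw":1,"linear":[-4,0.5,0],"twist":0},{"jaw":1,"linear":[-4,0.5,0],"twist":0},{"jaw":1,"linear":[-4,0.5,0],"twist":0},{"jaw":1,"linear":[-4,0.5,0],"twist":0}]'
python3 -c "
from h import *
goto(.459,-.328,.20,85.2);P=cloud(load('wrist'))
for p in((.434,.213),(.4595,.1202),(.4497,.0115)): print(p);carrier(P,*p,.047)"
```

```text
block n 929 med [0.432  0.2149 0.1169] rect [431.9 213. ] [30.  23.9] 4.8
tray n 1590 rect [433.3 196. ] [69.4 84.9] 4.5 mean [0.435 0.217 0.009]
mid 0.035 42 [0.42  0.221 0.047] [0.416 0.212 0.035] [0.422 0.224 0.06 ]
mid 0.06 48 [0.428 0.224 0.071] [0.416 0.221 0.06 ] [0.446 0.226 0.08 ]
mid 0.08 129 [0.431 0.224 0.088] [0.416 0.222 0.08 ] [0.446 0.226 0.095]
top (0.434, 0.213)
block n 101 med [0.4315 0.2149 0.1157] rect [432.6 214.7] [29.7 24. ] 4.7
tray n 181 rect [429.2 213.7] [76.  50.3] 5.5 mean [0.437 0.21  0.009]
mid 0.035 2 [0.421 0.202 0.05 ] [0.42  0.202 0.05 ] [0.423 0.202 0.051]
mid 0.06 6 [0.431 0.203 0.071] [0.42  0.201 0.063] [0.448 0.205 0.079]
mid 0.08 10 [0.436 0.204 0.09 ] [0.42  0.202 0.084] [0.448 0.207 0.095]
top (0.4595, 0.1202)
block n 97 med [0.4595 0.1205 0.1155] rect [459.8 120.6] [24.2 29.5] 57.1
tray n 156 rect [459.4 120.7] [51.8 69.2] 56.9 mean [0.46  0.115 0.009]
mid 0.035 1 [0.444 0.117 0.04 ] [0.444 0.117 0.04 ] [0.444 0.117 0.04 ]
mid 0.06 1 [0.444 0.117 0.063] [0.444 0.117 0.063] [0.444 0.117 0.063]
mid 0.08 7 [0.459 0.111 0.087] [0.443 0.104 0.0
[... 3038 characters left out ...]
 118.2] [24.3 29.7] 56.3
tray n 1497 rect [458.9 117.9] [51.  69.6] 56.4 mean [0.46  0.111 0.009]
mid 0.035 20 [0.443 0.115 0.047] [0.441 0.114 0.036] [0.446 0.116 0.059]
mid 0.06 23 [0.451 0.11  0.071] [0.44  0.1   0.061] [0.465 0.116 0.08 ]
mid 0.08 73 [0.453 0.108 0.088] [0.441 0.1   0.081] [0.466 0.117 0.095]
(0.4497, 0.0115)
block n 1007 med [0.45   0.0109 0.1168] rect [450.    9.7] [24.2 30. ] 71.0
tray n 1254 rect [449.7   9.6] [51.4 69.4] 71.1 mean [0.45  0.017 0.009]
mid 0.035 31 [0.439 0.02  0.048] [0.432 0.005 0.036] [0.444 0.025 0.059]
mid 0.06 38 [0.446 0.02  0.071] [0.432 0.004 0.06 ] [0.467 0.025 0.08 ]
mid 0.08 90 [0.451 0.02  0.088] [0.433 0.005 0.08 ] [0.467 0.025 0.095]
  return _methods._mean(a, axis=axis, dtype=dtype,
  ret = um.true_divide(
```

View pics/w2.png

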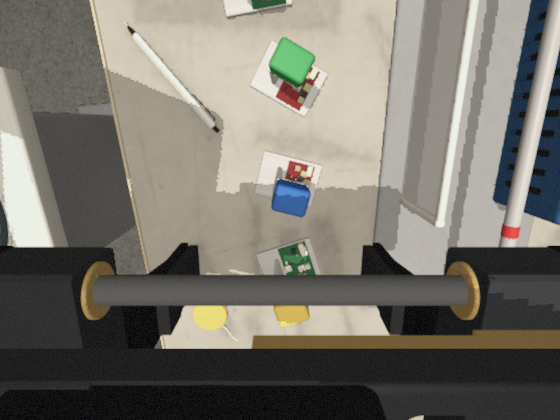

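The wrist view shows green at (292,62), blue at (291,198) and yellow partly hidden at (291,312). The spines are on the near side of all of them, so every yaw is small. Next is the slide.

```bash
python3 -m pendant '[{"jaw":1,"linear":[-3.5,0.5,0.8],"twist":0},{"jaw":1,"linear":[-3.5,0.5,0.8],"twist":0},{"jaw":1,"linear":[-3.5,0.5,0.8],"twist":0},{"jaw":1,"linear":[-3.5,0.5,0.8],"twist":0},{"jaw":1,"linear":[-2.7,0.5,0.9],"twist":0},{"jaw":1,"linear":[0,0,0],"twist":0}]'
python3 -c "
from h import *
goto(.459,-.328,.07,85.2);c=cam('wrist');P=cloud(c).reshape(-1,3)
q=P[(abs(P[:,0]-.46)<.06)&(abs(P[:,1]+.3)<.12)]
t=q[(q[:,2]>.065)&(q[:,2]<.09)];print(len(t));print(cv2.minAreaRect((t[:,:2]*1000).astype(np.float32)) if len(t)>5 else 0)
t=q[(q[:,2]>.038)&(q[:,2]<.05)];print(len(t));print(cv2.minAreaRect((t[:,:2]*1000).astype(np.float32)) if len(t)>5 else 0)
c=cam('top');P=cloud(c);q=P[205:255,350:425].reshape(-1,3);t=q[(q[:,2]>.065)&(q[:,2]<.085)];print('top',len(t))
"
```

```text
time: 3.53
position: [0.4594, -0.3311, 0.1968]
tool_rot: [0.738, 0.675, -0.001, 0.001]
ft_force: [0.1, -0.4, -0.1]
grip_width: 0.0868
grip_force: 0.0
t 3.53 p [ 0.4594 -0.3311  0.1968] z [ 0.001 -0.003 -1.   ] x [ 0.0889  0.996  -0.0027] F [ 0.1 -0.4 -0.1] w 0.0868 0.0
az 84.9 twist -0.3 lin after twist cm [ 0.3  -0.06 12.88]
496
((458.11474609375, -330.6471252441406), (13.230110168457031, 23.231407165527344), 85.78724670410156)
14992
((460.12396240234375, -308.422607421875), (158.9671630859375, 85.10310363769531), 85.15388488769531)
top 51
```

```bash
python3 -m pendant '[{"jaw":1,"linear":[0,-0.1,3.5],"twist":0},{"jaw":1,"linear":[0,0,3.5],"twist":0},{"jaw":1,"linear":[0,0,3.5],"twist":0},{"jaw":1,"linear":[0,0,1.8],"twist":0},{"jaw":1,"linear":[0,0,0.6],"twist":0},{"jaw":0.5,"linear":[0,0,0],"twist":0},{"jaw":0,"linear":[0,0,0],"twist":0},{"jaw":0,"linear":[0,0,0],"twist":0},{"jaw":0,"linear":[0,0,0],"twist":0},{"jaw":0,"linear":[0,0,0],"twist":0}]' 25; python3 -c "
from h import *
st()"
```

```text
time: 4.47
position: [0.4585, -0.3262, 0.0711]
tool_rot: [0.736, 0.677, 0.0, 0.001]
ft_force: [0.2, -0.3, -0.1]
grip_width: 0.0615
grip_force: 0.0
t 4.47 p [ 0.4585 -0.3262  0.0711] z [ 0.002 -0.002 -1.   ] x [ 0.0845  0.9964 -0.0019] F [ 0.2 -0.3 -0.1] w 0.0615 0.0
```

```bash
python3 -m pendant '[{"jaw":0,"linear":[0,0,0],"twist":0},{"jaw":0,"linear":[0,0,0],"twist":0},{"jaw":0,"linear":[0,0,0],"twist":0},{"jaw":0,"linear":[0,0,0],"twist":0},{"jaw":0,"linear":[0,0,0],"twist":0},{"jaw":0,"linear":[0,0,0],"twist":0}]' 25; python3 -c "
from h import *
st()"
```

```text
time: 4.97
position: [0.4592, -0.3258, 0.0696]
tool_rot: [0.737, 0.676, 0.001, 0.001]
ft_force: [4.1, 0.3, 0.6]
grip_width: 0.024
grip_force: 25.0
t 4.97 p [ 0.4592 -0.3258  0.0696] z [ 0.003 -0.001 -1.   ] x [ 8.600e-02  9.963e-01 -3.000e-04] F [4.1 0.3 0.6] w 0.024 25.0
```

```bash
python3 -m pendant '[{"jaw":0,"linear":[0.8,0.1,0],"twist":0},{"jaw":0,"linear":[1.0,0,0],"twist":0},{"jaw":0,"linear":[1.0,0,0],"twist":0},{"jaw":0,"linear":[1.0,0,0],"twist":0},{"jaw":0,"linear":[0.6,0,0],"twist":0},{"jaw":0,"linear":[0.2,0,0],"twist":0},{"jaw":0,"linear":[0,0,0],"twist":0},{"jaw":0,"linear":[0,0,0],"twist":0}]'; python3 -c "
from h import *
st()"
```

```text
time: 5.63
position: [0.463, -0.2819, 0.0696]
tool_rot: [0.736, 0.677, -0.001, 0.002]
ft_force: [-2.3, -6.9, -3.2]
grip_width: 0.0238
grip_force: 25.0
t 5.63 p [ 0.463  -0.2819  0.0696] z [ 0.001 -0.004 -1.   ] x [ 0.0829  0.9965 -0.0042] F [-2.3 -6.9 -3.2] w 0.0238 25.0
```

```bash
python3 -m pendant '[{"jaw":0,"linear":[0.2,-0.04,0],"twist":0},{"jaw":0,"linear":[0.1,0,0],"twist":0},{"jaw":0,"linear":[0,0,0],"twist":0},{"jaw":0,"linear":[0,0,0],"twist":0}]'; python3 -c "
from h import *
st()"
```

```text
time: 5.97
position: [0.4631, -0.2806, 0.0696]
tool_rot: [0.736, 0.677, -0.002, 0.003]
ft_force: [-2.8, -11.1, -5.5]
grip_width: 0.0236
grip_force: 25.0
t 5.97 p [ 0.4631 -0.2806  0.0696] z [ 0.002 -0.007 -1.   ] x [ 0.0826  0.9966 -0.0069] F [ -2.8 -11.1  -5.5] w 0.0236 25.0
```

```bash
python3 -m pendant '[{"jaw":0,"linear":[0.05,-0.05,0],"twist":0},{"jaw":0,"linear":[0,0,0],"twist":0},{"jaw":1,"linear":[0,0,0],"twist":0},{"jaw":1,"linear":[0,0,0],"twist":0},{"jaw":1,"linear":[0,0,0],"twist":0},{"jaw":1,"linear":[0,0,0],"twist":0},{"jaw":1,"linear":[0,0,0],"twist":0},{"jaw":1,"linear":[0,0,0],"twist":0},{"jaw":1,"linear":[0,0,-3.5],"twist":0},{"jaw":1,"linear":[0,0,-4],"twist":0},{"jaw":1,"linear":[0,0,-4],"twist":0},{"jaw":1,"linear":[0,0,-4],"twist":0}]'; python3 -c "
from h import *
goto(.459,-.330,.07,85.2);c=cam('wrist','w3.png');c=cam('top','t3.png');cam('scene','s3.png')
c=load('scene')['color'];cv2.imwrite('pics/s3c.png',cv2.resize(c[240:340,280:400],None,fx=5,fy=5))
"
```

```text
time: 6.97
position: [0.4617, -0.2756, 0.2259]
tool_rot: [0.736, 0.677, -0.0, -0.001]
ft_force: [0.5, -0.2, -0.8]
grip_width: 0.0817
grip_force: 0.0
t 6.97 p [ 0.4617 -0.2756  0.2259] z [-0.001  0.001 -1.   ] x [0.0844 0.9964 0.0011] F [ 0.5 -0.2 -0.8] w 0.0817 0.0
az 85.16 twist -0.04 lin after twist cm [-5.44  0.19 15.79]
```

View pics/s3c.png

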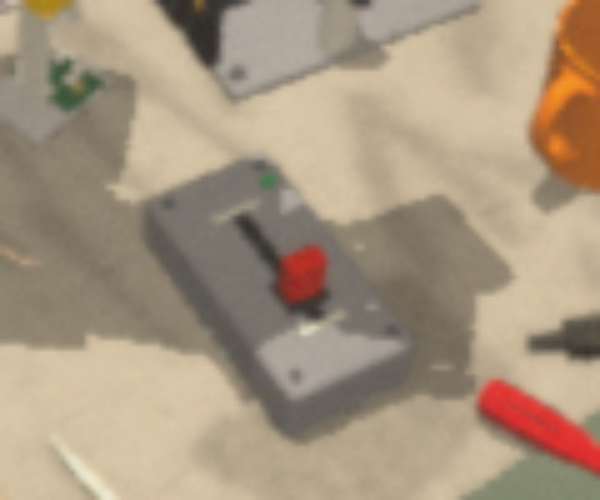

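The red slide is back at its home end (300,275). Next is the yellow carrier.

```bash
python3 -c "
from h import *
c=load('wrist');P=cloud(c);carrier(P,.443,-.096,.05)
q=P.reshape(-1,3);q=q[(q[:,2]>.116)&(q[:,2]<.138)&(q[:,0]>.58)&(q[:,0]<.69)];print(len(q));print(q.min(0),q.max(0),np.polyfit(q[:,1],q[:,0],1))
P=cloud(load('top'))
for p in((.434,.213),(.4595,.1202),(.4497,.0115),(.4424,-.0946)): carrier(P,*p,.047)
goto(.443,-.096,.2,103)" | grep -v mid
```

```text
block n 0 med [nan nan nan] rect [0. 0.] [0. 0.] 0.0
tray n 2171 rect [442.9 -98.9] [69.1 50.3] 13.2 mean [ 0.445 -0.104  0.009]
1745
[ 0.60669177 -0.17650029  0.11604437] [ 0.63140335 -0.13570309  0.13290592] [0.08825996 0.63196143]
block n 100 med [0.4315 0.2146 0.1157] rect [432.5 214.8] [29.4 24.3] 10.9
tray n 174 rect [429.9 213.4] [74.1 50.8] 6.9 mean [0.438 0.21  0.01 ]
block n 98 med [0.4595 0.1203 0.1154] rect [459.9 120.5] [24.  29.4] 57.2
tray n 147 rect [456.5 116. ] [61.2 68.3] 58.1 mean [0.462 0.115 0.009]
block n 94 med [0.4497 0.0115 0.115 ] rect [450.8  12.4] [23.3 29.3] 72.1
tray n 144 rect [446.9   5.2] [65.4 68.6] 68.5 mean [0.456 0.011 0.009]
block n 96 med [ 0.4425 -0.0947  0.1153] rect [443.1 -94.8] [29.  23.6] 14.1
tray n 168 rect [443.1 -95.1] [69.  51.5] 13.0 mean [ 0.449 -0.09   0.01 ]
t 7.12 p [ 0.4639 -0.2776  0.2282] z [ 0.006 -0.006 -1.   ] x [ 0.0843  0.9964 -0.0053] F [-0.4  0.1 -0.5] w 0.0861 0.0
az 85.17 twist -17.83 lin after twist cm [18.16  2.05  3.02]
  return _methods._mean(a, axis=axis, dtype=dtype,
  ret = um.true_divide(
```

```bash
python3 -m pendant '[{"jaw":1,"linear":[0,0,0],"twist":-6},{"jaw":1,"linear":[0,0,0],"twist":-6},{"jaw":1,"linear":[0,0,0],"twist":-6},{"jaw":1,"linear":[3.5,0.4,0.5],"twist":0},{"jaw":1,"linear":[3.6,0.4,0.5],"twist":0},{"jaw":0.8,"linear":[3.6,0.4,0.5],"twist":0},{"jaw":0.7,"linear":[3.6,0.4,0.5],"twist":0},{"jaw":0.65,"linear":[3.6,0.4,0.5],"twist":0},{"jaw":0.65,"linear":[0,0,0],"twist":0},{"jaw":0.65,"linear":[0,0,0],"twist":0}]' 30; python3 -c "
from h import *
goto(.443,-.0975,.103,103.2)"
```

```text
time: 7.95
position: [0.439, -0.0949, 0.1981]
tool_rot: [0.62, 0.785, -0.001, -0.002]
ft_force: [1.0, -0.7, -0.1]
grip_width: 0.0624
grip_force: 0.0
t 7.95 p [ 0.439  -0.0949  0.1981] z [-0.004  0.002 -1.   ] x [-0.2311  0.9729  0.0029] F [ 1.  -0.7 -0.1] w 0.0624 0.0
az 103.36 twist 0.16 lin after twist cm [-0.34  0.33  9.71]
```

```bash
python3 -m pendant '[{"jaw":0.65,"linear":[-0.3,0.3,3.2],"twist":0},{"jaw":0.65,"linear":[0,0,3.5],"twist":0},{"jaw":0.65,"linear":[0,0,2.2],"twist":0},{"jaw":0.65,"linear":[0,0,0.8],"twist":0},{"jaw":0.65,"linear":[0,0,0],"twist":0},{"jaw":0,"linear":[0,0,0],"twist":0},{"jaw":0,"linear":[0,0,0],"twist":0},{"jaw":0,"linear":[0,0,0],"twist":0},{"jaw":0,"linear":[0,0,0],"twist":0},{"jaw":0,"linear":[0,0,0],"twist":0},{"jaw":0,"linear":[0,0,0],"twist":0},{"jaw":0,"linear":[0,0,0],"twist":0}]' 30; python3 -c "
from h import *
goto(.443,-.0975,.103,103.2)"
```

```text
time: 8.95
position: [0.4448, -0.0999, 0.1033]
tool_rot: [0.621, 0.784, 0.0, 0.001]
ft_force: [-2.2, -0.3, 6.2]
grip_width: 0.0297
grip_force: 29.9
t 8.95 p [ 0.4448 -0.0999  0.1033] z [ 0.001 -0.001 -1.   ] x [-0.2278  0.9737 -0.001 ] F [-2.2 -0.3  6.2] w 0.0297 29.9
az 103.16 twist -0.04 lin after twist cm [ 0.27 -0.12  0.23]
```

```bash
cat >> h.py <<'E'
C=np.array([.639,.0366]);ya=np.radians(-5.93);DX=np.array([np.cos(ya),np.sin(ya)]);DY=np.array([-np.sin(ya),np.cos(ya)])
def dr(x,y,z):
    """go: grip TCP at dryer x,y (mm), TCP z mm"""
    p=C+DX*x/1000+DY*y/1000; o=robot.get_obs();d=(np.array(o['position'][:2])-C)*1000
    print('now dryer',np.round([d@DX,d@DY],1)); goto(p[0],p[1],z/1000+.002,84.07)
E
python3 -m pendant '[{"jaw":0,"linear":[0,0,-1.5],"twist":0},{"jaw":0,"linear":[0,0,-3.3],"twist":0},{"jaw":0,"linear":[0,0,-3.4],"twist":0},{"jaw":0,"linear":[0,0,0],"twist":6.4},{"jaw":0,"linear":[0,0,0],"twist":6.4},{"jaw":0,"linear":[0,0,0],"twist":6.3},{"jaw":0,"linear":[0,0,0],"twist":0}]' 30; python3 -c "
from h import *
dr(-100,-130,185)"
```

```text
time: 9.53
position: [0.4443, -0.0994, 0.1847]
tool_rot: [0.743, 0.669, 0.0, 0.0]
ft_force: [-0.2, 0.0, -1.6]
grip_width: 0.0297
grip_force: 29.9
now dryer [-179.6 -155.4]
t 9.53 p [ 0.4443 -0.0994  0.1847] z [ 0.  0. -1.] x [0.1055 0.9944 0.    ] F [-0.2  0.  -1.6] w 0.0297 29.9
az 83.95 twist -0.12 lin after twist cm [ 2.54  7.96 -0.03]
```

```bash
python3 -m pendant '[{"jaw":0,"linear":[0.8,2.6,0],"twist":0},{"jaw":0,"linear":[0.9,2.7,0],"twist":0},{"jaw":0,"linear":[0.8,2.7,0],"twist":0},{"jaw":0,"linear":[0,3,0],"twist":0},{"jaw":0,"linear":[0,3,0],"twist":0},{"jaw":0,"linear":[0,2,0],"twist":0},{"jaw":0,"linear":[0,1,0],"twist":0},{"jaw":0,"linear":[0,0.95,0],"twist":0},{"jaw":0,"linear":[0,0,0],"twist":0},{"jaw":0,"linear":[0,0,0],"twist":0}]'; python3 -c "
from h import *
dr(0,-130,145.5);cam('scene');cam('top')
c=load('scene')['color'];a=cv2.resize(c[150:260,260:390],None,fx=4.5,fy=4.5);cv2.imwrite('pics/s4.png',a)"
```

```text
time: 10.37
position: [0.625, -0.0932, 0.1836]
tool_rot: [0.742, 0.67, -0.001, -0.001]
ft_force: [-0.8, 0.7, -1.3]
grip_width: 0.0298
grip_force: 29.9
now dryer [  -0.5 -130.6]
t 10.37 p [ 0.625  -0.0932  0.1836] z [-0.002  0.001 -1.   ] x [1.016e-01 9.948e-01 3.000e-04] F [-0.8  0.7 -1.3] w 0.0298 29.9
az 84.17 twist 0.1 lin after twist cm [0.06 0.05 3.81]
```

View pics/s4.png

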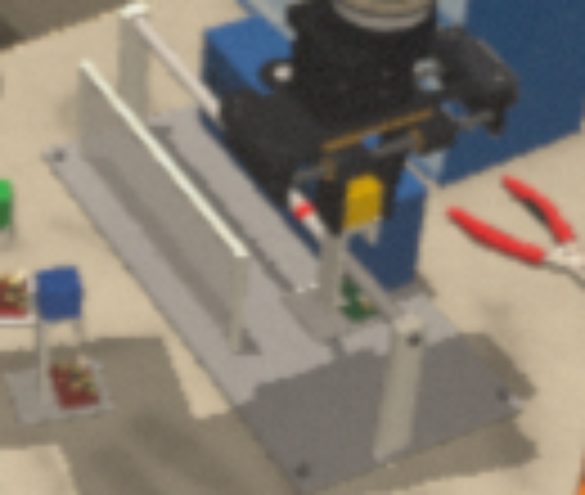

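The carrier is over the rail with its spine in front and its lip behind (370,235), so I lower it.

```bash
python3 -m pendant '[{"jaw":0,"linear":[0,0.05,1.2],"twist":0},{"jaw":0,"linear":[0,0,1.2],"twist":0},{"jaw":0,"linear":[0,0,0.8],"twist":0},{"jaw":0,"linear":[0,0,0.3],"twist":0},{"jaw":0,"linear":[0,0,0],"twist":0},{"jaw":0,"linear":[0,0,0],"twist":0}]'; python3 -c "
from h import *
dr(0,-130,145.5)"
```

```text
time: 10.97
position: [0.6259, -0.0935, 0.1491]
tool_rot: [0.743, 0.669, -0.0, -0.0]
ft_force: [-0.2, -0.4, -1.6]
grip_width: 0.0295
grip_force: 29.9
now dryer [   0.4 -130.7]
t 10.97 p [ 0.6259 -0.0935  0.1491] z [-0.001  0.    -1.   ] x [1.037e-01 9.946e-01 2.000e-04] F [-0.2 -0.4 -1.6] w 0.0295 29.9
az 84.05 twist -0.02 lin after twist cm [ 0.07 -0.04  0.36]
```

```bash
python3 -m pendant '[{"jaw":0,"linear":[0,0,0.2],"twist":0},{"jaw":0,"linear":[0,0,0],"twist":0},{"jaw":0,"linear":[0,0,0],"twist":0}]';python3 -m pendant '[{"jaw":0,"linear":[0,0,0.15],"twist":0},{"jaw":0,"linear":[0,0,0],"twist":0},{"jaw":0,"linear":[0,0,0],"twist":0}]'; python3 -c "
from h import *
dr(0,153,146)"
```

```text
time: 11.22
position: [0.6262, -0.0935, 0.1477]
tool_rot: [0.743, 0.669, 0.0, 0.0]
ft_force: [0.1, 0.1, -1.3]
grip_width: 0.0301
grip_force: 29.9
time: 11.47
position: [0.6263, -0.0936, 0.1462]
tool_rot: [0.743, 0.669, 0.0, 0.0]
ft_force: [1.0, -0.9, -1.1]
grip_width: 0.0299
grip_force: 29.9
now dryer [   0.8 -130.8]
t 11.47 p [ 0.6263 -0.0936  0.1462] z [ 0.001 -0.    -1.   ] x [ 1.037e-01  9.946e-01 -1.000e-04] F [ 1.  -0.9 -1.1] w 0.0299 29.9
az 84.05 twist -0.02 lin after twist cm [ 2.838e+01 -8.000e-02  2.000e-02]
```

```bash
python3 -m pendant '[{"jaw":0,"linear":[1.2,-0.05,0],"twist":0},{"jaw":0,"linear":[2,0,0],"twist":0},{"jaw":0,"linear":[2,0,0],"twist":0},{"jaw":0,"linear":[2,0,0],"twist":0},{"jaw":0,"linear":[2,0,0],"twist":0}]';python3 -c "
from h import *
dr(0,153,146)";python3 -m pendant '[{"jaw":0,"linear":[2.4,0,0],"twist":0},{"jaw":0,"linear":[2.4,0,0],"twist":0},{"jaw":0,"linear":[2.4,0,0],"twist":0},{"jaw":0,"linear":[2.4,0,0],"twist":0},{"jaw":0,"linear":[2.4,0,0],"twist":0},{"jaw":0,"linear":[2.4,0,0],"twist":0},{"jaw":0,"linear":[2.4,0,0],"twist":0},{"jaw":0,"linear":[1.5,0,0],"twist":0},{"jaw":0,"linear":[0.7,0,0],"twist":0},{"jaw":0,"linear":[0,0,0],"twist":0}]'; python3 -c "
from h import *
dr(0,153,145);cam('scene');cam('top')
c=load('scene')['color'];a=cv2.resize(c[140:250,260:390],None,fx=4.5,fy=4.5);cv2.imwrite('pics/s5.png',a)"
```

```text
time: 11.88
position: [0.6355, -0.0006, 0.1464]
tool_rot: [0.743, 0.669, 0.0, 0.0]
ft_force: [1.3, -0.8, -0.9]
grip_width: 0.0298
grip_force: 29.9
now dryer [  0.4 -37.3]
t 11.88 p [ 6.355e-01 -6.000e-04  1.464e-01] z [ 0.001 -0.    -1.   ] x [ 1.039e-01  9.946e-01 -1.000e-04] F [ 1.3 -0.8 -0.9] w 0.0298 29.9
az 84.04 twist -0.03 lin after twist cm [19.03 -0.04  0.04]
time: 12.72
position: [0.6552, 0.1892, 0.1464]
tool_rot: [0.742, 0.67, 0.001, 0.0]
ft_force: [0.9, 1.6, 0.7]
grip_width: 0.03
grip_force: 29.9
now dryer [  0.4 153.5]
t 12.72 p [0.6552 0.1892 0.1464] z [ 0.002  0.001 -1.   ] x [0.1018 0.9948 0.0014] F [0.9 1.6 0.7] w 0.03 29.9
az 84.16 twist 0.09 lin after twist cm [-0.05 -0.04  0.14]
```

View pics/s5.png

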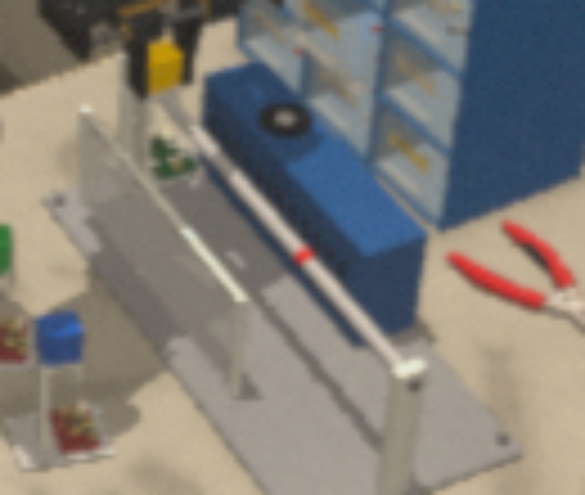

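```bash
python3 -m pendant '[{"jaw":0,"linear":[0,0,0.1],"twist":0},{"jaw":0,"linear":[0,0,0.05],"twist":0},{"jaw":0,"linear":[0,0,0],"twist":0}]';python3 -m pendant '[{"jaw":0.6,"linear":[0,0,0],"twist":0},{"jaw":0.6,"linear":[0,0,0],"twist":0},{"jaw":0.6,"linear":[0,0,0],"twist":0},{"jaw":0.6,"linear":[0,0,0],"twist":0},{"jaw":0.6,"linear":[0,0,-1.5],"twist":0},{"jaw":0.6,"linear":[0,0,-3],"twist":0},{"jaw":0.6,"linear":[0,0,-3],"twist":0},{"jaw":0.6,"linear":[0,0,0],"twist":0}]'; python3 -c "
from h import *
goto(.45,.010,.205,71.5);c=cam('scene');Q=cloud(c);
cam('wrist')
c=cam('top');P=cloud(c)
for p in ((.655,.189),):
  for W in (P,Q):
    q=W.reshape(-1,3);q=q[(np.hypot(*(q[:,:2]-p).T)<.04)&(q[:,2]>.145)&(q[:,2]<.17)]
    d=(q[:,:2]-C)*1000;print(len(q),np.round(np.stack([d@DX,d@DY],1).min(0)),np.round(np.stack([d@DX,d@DY],1).max(0)),q[:,2].max()) if len(q) else 0
for p in((.434,.213),(.4595,.1202),(.4497,.0115)): carrier(P,*p,.047)" | grep -v mid
```

```text
time: 13.07
position: [0.6557, 0.1865, 0.1459]
tool_rot: [0.744, 0.669, 0.001, 0.0]
ft_force: [0.3, 2.5, 4.3]
grip_width: 0.0299
grip_force: 29.9
time: 13.73
position: [0.6584, 0.1873, 0.2259]
tool_rot: [0.743, 0.669, 0.005, 0.003]
ft_force: [1.1, -0.6, 1.2]
grip_width: 0.052
grip_force: 0.0
t 13.73 p [0.6584 0.1873 0.2259] z [ 0.011  0.001 -1.   ] x [0.1039 0.9946 0.0023] F [ 1.1 -0.6  1.2] w 0.052 0.0
az 84.04 twist 12.54 lin after twist cm [-23.43 -14.14   2.29]
4 [ -5. 144.] [ 11. 145.] 0.15527751504009024
65 [-16. 137.] [ 12. 168.] 0.16367455353174287
block n 14 med [0.4301 0.2045 0.1131] rect [434.2 203.9] [27.3  2.9] 1.9
tray n 151 rect [432.8 206.1] [68.6 36.3] 1.0 mean [0.438 0.204 0.009]
block n 98 med [0.4595 0.1205 0.1155] rect [459.9 120.5] [24.  29.5] 55.3
tray n 147 rect [462. 119.] [50.6 74. ] 55.5 mean [0.462 0.114 0.009]
block n 95 med [0.4497 0.0115 0.1156] rect [450.6  12.1] [23.2 29.8] 68.7
tray n 140 rect [451.9  14.1] [56.7 66.9] 72.2 mean [0.456 0.011 0.009]
```

```bash
python3 -m pendant '[{"jaw":0.65,"linear":[0,0,0],"twist":6.4},{"jaw":0.65,"linear":[0,0,0],"twist":6.4},{"jaw":0.65,"linear":[-2.6,-1.55,0.2],"twist":0},{"jaw":0.65,"linear":[-2.6,-1.55,0.2],"twist":0},{"jaw":0.65,"linear":[-2.6,-1.55,0.2],"twist":0},{"jaw":0.65,"linear":[-2.6,-1.6,0.2],"twist":0},{"jaw":0.65,"linear":[-2.6,-1.6,0.2],"twist":0},{"jaw":0.65,"linear":[-2.6,-1.6,0.2],"twist":0},{"jaw":0.65,"linear":[-2.6,-1.6,0.2],"twist":0},{"jaw":0.65,"linear":[-2.6,-1.6,0.2],"twist":0},{"jaw":0.65,"linear":[-2.6,-1.5,0.2],"twist":0},{"jaw":0.65,"linear":[0,0,0],"twist":0}]'; python3 -c "
from h import *
goto(.45,.0105,.103,71)"
```

```text
time: 14.88
position: [0.4387, 0.0098, 0.1994]
tool_rot: [0.814, 0.581, -0.004, -0.004]
ft_force: [-0.4, 0.7, 0.3]
grip_width: 0.0566
grip_force: 0.0
t 14.88 p [0.4387 0.0098 0.1994] z [-0.011  0.001 -1.   ] x [ 0.3238  0.9461 -0.0026] F [-0.4  0.7  0.3] w 0.0566 0.0
az 71.11 twist 0.11 lin after twist cm [0.43 1.05 9.84]
```

```bash
python3 -m pendant '[{"jaw":0.65,"linear":[0.2,0.7,3],"twist":0},{"jaw":0.65,"linear":[0,0,1],"twist":0},{"jaw":0.65,"linear":[0,0,0],"twist":0},{"jaw":0.65,"linear":[0,0,0],"twist":0}]'; python3 -c "
from h import *
goto(.45,.0105,.103,71)"
```

```text
time: 15.22
position: [0.4519, 0.0109, 0.1604]
tool_rot: [0.813, 0.582, -0.001, -0.001]
ft_force: [-0.2, -0.4, -0.6]
grip_width: 0.0566
grip_force: 0.0
t 15.22 p [0.4519 0.0109 0.1604] z [-0.004  0.001 -1.   ] x [ 3.215e-01  9.469e-01 -4.000e-04] F [-0.2 -0.4 -0.6] w 0.0566 0.0
az 71.25 twist 0.25 lin after twist cm [-0.1  -0.17  5.94]
```

```bash
python3 -m pendant '[{"jaw":0.65,"linear":[-0.1,-0.1,3.5],"twist":0},{"jaw":0.65,"linear":[0,0,1.9],"twist":0},{"jaw":0.65,"linear":[0,0,0.4],"twist":0},{"jaw":0.65,"linear":[0,0,0],"twist":0},{"jaw":0,"linear":[0,0,0],"twist":0},{"jaw":0,"linear":[0,0,0],"twist":0},{"jaw":0,"linear":[0,0,0],"twist":0},{"jaw":0,"linear":[0,0,0],"twist":0},{"jaw":0,"linear":[0,0,0],"twist":0},{"jaw":0,"linear":[0,0,0],"twist":0}]' 30; python3 -c "
from h import *
goto(.45,.0105,.103,71)"
```

```text
time: 16.05
position: [0.4516, 0.01, 0.1041]
tool_rot: [0.813, 0.582, 0.0, 0.0]
ft_force: [-0.9, 0.5, 4.5]
grip_width: 0.0298
grip_force: 29.9
t 16.05 p [0.4516 0.01   0.1041] z [ 0.001 -0.    -1.   ] x [0.3214 0.9469 0.    ] F [-0.9  0.5  4.5] w 0.0298 29.9
az 71.25 twist 0.25 lin after twist cm [-0.01 -0.17  0.31]
```

```bash
python3 -m pendant '[{"jaw":0,"linear":[0,0,-1.5],"twist":0},{"jaw":0,"linear":[0,0,-3.3],"twist":0},{"jaw":0,"linear":[0,0,-3.4],"twist":0},{"jaw":0,"linear":[0,0,0],"twist":-6.4},{"jaw":0,"linear":[0,0,0],"twist":-6.4},{"jaw":0,"linear":[0,0,0],"twist":0}]' 30; python3 -c "
from h import *
dr(-100,-130,185)"
```

```text
time: 16.55
position: [0.4516, 0.01, 0.1862]
tool_rot: [0.742, 0.67, 0.0, 0.0]
ft_force: [0.1, 0.0, -2.7]
grip_width: 0.0301
grip_force: 29.9
now dryer [-183.7  -45.8]
t 16.55 p [0.4516 0.01   0.1862] z [ 0.001 -0.    -1.   ] x [ 1.018e-01  9.948e-01 -2.000e-04] F [ 0.1  0.  -2.7] w 0.0301 29.9
az 84.16 twist 0.09 lin after twist cm [-8.42  8.37  0.12]
```

```bash
python3 -m pendant '[{"jaw":0,"linear":[-2.8,1,0],"twist":0},{"jaw":0,"linear":[-2.8,1,0],"twist":0},{"jaw":0,"linear":[-2.8,1,0],"twist":0},{"jaw":0,"linear":[0,3,0],"twist":0},{"jaw":0,"linear":[0,3,0],"twist":0},{"jaw":0,"linear":[0,3,0],"twist":0},{"jaw":0,"linear":[0,3,0],"twist":0},{"jaw":0,"linear":[0,2,0],"twist":0},{"jaw":0,"linear":[0,1.35,0],"twist":0},{"jaw":0,"linear":[0,0,0],"twist":0},{"jaw":0,"linear":[0,0,0],"twist":0}]'; python3 -c "
from h import *
dr(0,-130,147)"
```

```text
time: 17.47
position: [0.6246, -0.0924, 0.1841]
tool_rot: [0.743, 0.669, -0.001, -0.001]
ft_force: [-0.2, -0.3, -2.4]
grip_width: 0.0294
grip_force: 29.9
now dryer [  -1.  -129.7]
t 17.47 p [ 0.6246 -0.0924  0.1841] z [-0.003  0.001 -1.   ] x [1.054e-01 9.944e-01 6.000e-04] F [-0.2 -0.3 -2.4] w 0.0294 29.9
az 83.95 twist -0.12 lin after twist cm [-0.03  0.1   3.71]
```

Lower, then check and slide.

```bash
python3 -m pendant '[{"jaw":0,"linear":[0,0.05,1.2],"twist":0},{"jaw":0,"linear":[0,0,1.2],"twist":0},{"jaw":0,"linear":[0,0,0.8],"twist":0},{"jaw":0,"linear":[0,0,0.5],"twist":0},{"jaw":0,"linear":[0,0,0.1],"twist":0},{"jaw":0,"linear":[0,0,0],"twist":0},{"jaw":0,"linear":[0,0,0],"twist":0}]'; python3 -c "
from h import *
dr(0,91,147)"
```

```text
time: 18.05
position: [0.6256, -0.0925, 0.1474]
tool_rot: [0.743, 0.669, -0.0, -0.0]
ft_force: [-0.1, 0.3, -1.4]
grip_width: 0.0296
grip_force: 30.0
now dryer [   0.  -129.8]
t 18.05 p [ 0.6256 -0.0925  0.1474] z [-0.  0. -1.] x [1.040e-01 9.946e-01 2.000e-04] F [-0.1  0.3 -1.4] w 0.0296 30.0
az 84.03 twist -0.04 lin after twist cm [22.08 -0.    0.04]
```

```bash
python3 -m pendant '[{"jaw":0,"linear":[1.2,0,0],"twist":0},{"jaw":0,"linear":[2.1,0,0],"twist":0},{"jaw":0,"linear":[2.2,0,0],"twist":0},{"jaw":0,"linear":[2.2,0,0],"twist":0},{"jaw":0,"linear":[2.2,0,0],"twist":0},{"jaw":0,"linear":[2.2,0,0],"twist":0},{"jaw":0,"linear":[2.2,0,0],"twist":0},{"jaw":0,"linear":[2.2,0,0],"twist":0},{"jaw":0,"linear":[2.2,0,0],"twist":0},{"jaw":0,"linear":[2,0,0],"twist":0},{"jaw":0,"linear":[1.4,0,0],"twist":0},{"jaw":0,"linear":[0,0,0],"twist":0}]';python3 -m pendant '[{"jaw":0,"linear":[0,0,0],"twist":0},{"jaw":0,"linear":[0,0,0.1],"twist":0},{"jaw":0,"linear":[0,0,0.08],"twist":0},{"jaw":0,"linear":[0,0,0],"twist":0}]'; python3 -c "
from h import *
dr(0,91,147)"
```

```text
time: 19.05
position: [0.6486, 0.1309, 0.1474]
tool_rot: [0.742, 0.671, 0.001, -0.0]
ft_force: [0.5, -0.2, -1.0]
grip_width: 0.0301
grip_force: 30.0
time: 19.38
position: [0.6495, 0.1264, 0.1465]
tool_rot: [0.743, 0.669, 0.001, 0.0]
ft_force: [-0.1, 1.9, 2.2]
grip_width: 0.03
grip_force: 30.0
now dryer [ 1.2 90.4]
t 19.38 p [0.6495 0.1264 0.1465] z [ 0.002  0.001 -1.   ] x [1.053e-01 9.944e-01 7.000e-04] F [-0.1  1.9  2.2] w 0.03 30.0
az 83.95 twist -0.12 lin after twist cm [ 0.06 -0.12 -0.05]
```

Seated, so I release, rise and look.

```bash
python3 -m pendant '[{"jaw":0.6,"linear":[0,-0.05,0],"twist":0},{"jaw":0.6,"linear":[0,0,0],"twist":0},{"jaw":0.6,"linear":[0,0,0],"twist":0},{"jaw":0.6,"linear":[0,0,0],"twist":0},{"jaw":0.6,"linear":[0,0,-1.5],"twist":0},{"jaw":0.6,"linear":[0,0,-3],"twist":0},{"jaw":0.6,"linear":[0,0,-3],"twist":0},{"jaw":0.6,"linear":[0,0,0],"twist":0}]'
cat >> h.py <<'E'
def hung(P):
    q=P.reshape(-1,3);q=q[(q[:,2]>.145)&(q[:,2]<.164)];d=(q[:,:2]-C)*1000;d=np.stack([d@DX,d@DY],1)
    k=(abs(d[:,0])<25)&(abs(d[:,1])<195);y=d[k,1];print('hung y hist',dict(zip(*np.unique((y//6*6).astype(int),return_counts=True))))
E
python3 -c "
from h import *
c=cam('scene');hung(cloud(c));cam('wrist')
c=cam('top');P=cloud(c)
for p in((.434,.213),(.4595,.1202)): carrier(P,*p,.047)
goto(.4597,.119,.2,56.5)" | grep -v mid
```

```text
time: 20.05
position: [0.6521, 0.1272, 0.2271]
tool_rot: [0.743, 0.669, 0.004, 0.004]
ft_force: [1.5, 0.6, 0.7]
grip_width: 0.052
grip_force: 0.0
hung y hist {np.int64(72): np.int64(12), np.int64(78): np.int64(25), np.int64(84): np.int64(10), np.int64(90): np.int64(13), np.int64(96): np.int64(7), np.int64(102): np.int64(1), np.int64(132): np.int64(1), np.int64(138): np.int64(16), np.int64(144): np.int64(18), np.int64(150): np.int64(8), np.int64(156): np.int64(9), np.int64(162): np.int64(2), np.int64(168): np.int64(1)}
block n 0 med [nan nan nan] rect [0. 0.] [0. 0.] 0.0
tray n 0 rect [0. 0.] [0. 0.] 0.0 mean [nan nan nan]
block n 96 med [0.4594 0.1202 0.1153] rect [459.6 120.1] [23.4 29.5] 57.7
tray n 144 rect [459.2 121.1] [50.9 67.2] 55.3 mean [0.464 0.111 0.009]
t 20.2 p [0.648  0.127  0.2207] z [-0. -0. -1.] x [ 1.038e-01  9.946e-01 -2.000e-04] F [ 0.8 -0.1 -0.5] w 0.0522 0.0
az 84.04 twist 27.54 lin after twist cm [-11.06 -15.26   2.27]
  return _methods._mean(a, axis=axis, dtype=dtype,
  ret = um.true_divide(
h.py:33: RuntimeWarning: Mean of empty slice.
  print('tray n',len(s),'rect',np.round(r[0],1),np.round(r[1],1),round(r[2],1),'mean',np.round(s.mean(0),3))
```

```bash
python3 -m pendant '[{"jaw":0.65,"linear":[0,0,0],"twist":6.9},{"jaw":0.65,"linear":[0,0,0],"twist":6.9},{"jaw":0.65,"linear":[0,0,0],"twist":6.9},{"jaw":0.65,"linear":[0,0,0],"twist":6.85},{"jaw":0.65,"linear":[-1.9,-2.6,0],"twist":0},{"jaw":0.65,"linear":[-1.9,-2.6,0],"twist":0},{"jaw":0.65,"linear":[-1.9,-2.6,0.6],"twist":0},{"jaw":0.65,"linear":[-1.9,-2.6,0.6],"twist":0},{"jaw":0.65,"linear":[-1.9,-2.6,0.6],"twist":0},{"jaw":0.65,"linear":[-1.5,-2.2,0.4],"twist":0},{"jaw":0.65,"linear":[0,0,0],"twist":0},{"jaw":0.65,"linear":[0,0,0],"twist":0}]'; python3 -c "
from h import *
goto(.4597,.119,.103,56.5);c=cam('wrist');P=cloud(c);carrier(P,.434,.213,.09)
c=cam('scene');P=cloud(c);carrier(P,.434,.213,.05);cv2.imwrite('pics/s6.png',cv2.resize(c['color'][140:300,170:400],None,fx=3.4,fy=3.4))"|grep -v mid
```

```text
time: 21.2
position: [0.458, 0.1194, 0.1973]
tool_rot: [0.881, 0.473, -0.002, -0.001]
ft_force: [0.2, -0.2, -0.3]
grip_width: 0.0565
grip_force: 0.0
t 21.2 p [0.458  0.1194 0.1973] z [-0.005 -0.    -1.   ] x [ 0.5518  0.834  -0.0029] F [ 0.2 -0.2 -0.3] w 0.0565 0.0
az 56.51 twist 0.01 lin after twist cm [0.06 0.16 9.63]
block n 1966 med [0.4364 0.2103 0.1168] rect [440.1 175.1] [ 31.6 103.2] 11.4
tray n 2664 rect [436.7 180.9] [ 71.1 115. ] 8.0 mean [0.445 0.193 0.009]
block n 58 med [0.4294 0.2069 0.1155] rect [431.4 211.1] [32.7 28.6] 0.5
tray n 147 rect [428.7 209.9] [85.7 56.9] 8.3 mean [0.433 0.208 0.012]
```

View pics/s6.png

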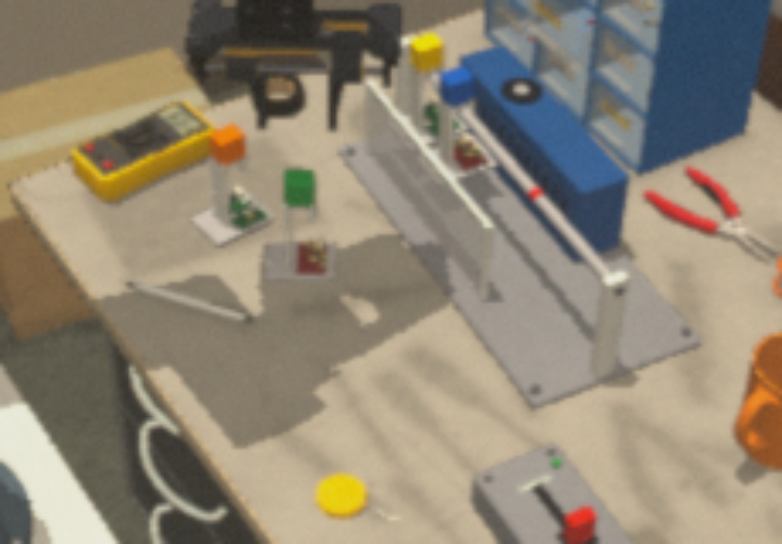

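Yellow (427,50) and blue (457,85) hang in the tunnel, and orange and green are unmoved. The gripper is above green, so I grasp it.

```bash
python3 -m pendant '[{"jaw":0.65,"linear":[0,0,3.2],"twist":0},{"jaw":0.65,"linear":[0,0,3.5],"twist":0},{"jaw":0.65,"linear":[0,0,2.2],"twist":0},{"jaw":0.65,"linear":[0,0,0.6],"twist":0},{"jaw":0.65,"linear":[0,0,0],"twist":0},{"jaw":0,"linear":[0,0,0],"twist":0},{"jaw":0,"linear":[0,0,0],"twist":0},{"jaw":0,"linear":[0,0,0],"twist":0},{"jaw":0,"linear":[0,0,0],"twist":0},{"jaw":0,"linear":[0,0,0],"twist":0},{"jaw":0,"linear":[0,0,0],"twist":0}]' 30; python3 -c "
from h import *
goto(.4597,.119,.103,56.5)"
```

```text
time: 22.22
position: [0.4612, 0.1195, 0.1046]
tool_rot: [0.881, 0.473, 0.001, 0.0]
ft_force: [0.2, 0.5, 4.6]
grip_width: 0.0294
grip_force: 29.9
t 22.22 p [0.4612 0.1195 0.1046] z [ 0.001  0.    -1.   ] x [0.5519 0.8339 0.0009] F [0.2 0.5 4.6] w 0.0294 29.9
az 56.5 twist 0.0 lin after twist cm [-0.13 -0.1   0.36]
```

```bash
python3 -m pendant '[{"jaw":0,"linear":[0,0,-1.5],"twist":0},{"jaw":0,"linear":[0,0,-3.3],"twist":0},{"jaw":0,"linear":[0,0,-3.4],"twist":0},{"jaw":0,"linear":[0,0,0],"twist":-6.9},{"jaw":0,"linear":[0,0,0],"twist":-6.9},{"jaw":0,"linear":[0,0,0],"twist":-6.9},{"jaw":0,"linear":[0,0,0],"twist":-6.9},{"jaw":0,"linear":[0,0,0],"twist":0}]' 30; python3 -c "
from h import *
dr(-100,-130,185)"
```

```text
time: 22.88
position: [0.4604, 0.1193, 0.1858]
tool_rot: [0.742, 0.671, -0.0, -0.0]
ft_force: [0.1, 0.4, -2.4]
grip_width: 0.03
grip_force: 29.9
now dryer [-186.2   63.9]
t 22.88 p [0.4604 0.1193 0.1858] z [-0.001 -0.    -1.   ] x [ 1.008e-01  9.949e-01 -2.000e-04] F [ 0.1  0.4 -2.4] w 0.03 29.9
az 84.21 twist 0.14 lin after twist cm [-19.39   8.62   0.08]
```

```bash
python3 -m pendant '[{"jaw":0,"linear":[-3,0.5,0],"twist":0},{"jaw":0,"linear":[-3.4,0.6,0],"twist":0},{"jaw":0,"linear":[-3.5,0.7,0],"twist":0},{"jaw":0,"linear":[-3.5,0.7,0],"twist":0},{"jaw":0,"linear":[-3.4,0.7,0],"twist":0},{"jaw":0,"linear":[-2.6,1.5,0],"twist":0},{"jaw":0,"linear":[0,3,0],"twist":0},{"jaw":0,"linear":[0,3,0],"twist":0},{"jaw":0,"linear":[0,3,0],"twist":0},{"jaw":0,"linear":[0,3,0],"twist":0},{"jaw":0,"linear":[0,1.6,0],"twist":0},{"jaw":0,"linear":[0,0,0],"twist":0}]'; python3 -m pendant '[{"jaw":0,"linear":[0,0,0],"twist":0}]' ; python3 -c "
from h import *
dr(0,-130,148)"
```

```text
time: 23.88
position: [0.627, -0.0934, 0.1855]
tool_rot: [0.744, 0.669, 0.001, 0.002]
ft_force: [0.9, -0.4, -2.9]
grip_width: 0.0292
grip_force: 30.0
time: 23.97
position: [0.6226, -0.0923, 0.1848]
tool_rot: [0.743, 0.669, -0.001, -0.001]
ft_force: [0.7, -0.5, -1.8]
grip_width: 0.0302
grip_force: 30.0
now dryer [  -3.  -129.9]
t 23.97 p [ 0.6226 -0.0923  0.1848] z [-0.002  0.001 -1.   ] x [1.048e-01 9.945e-01 3.000e-04] F [ 0.7 -0.5 -1.8] w 0.0302 30.0
az 83.99 twist -0.08 lin after twist cm [-0.01  0.3   3.68]
```

```bash
python3 -m pendant '[{"jaw":0,"linear":[0,0.2,1],"twist":0},{"jaw":0,"linear":[0,0,1.2],"twist":0},{"jaw":0,"linear":[0,0,0.9],"twist":0},{"jaw":0,"linear":[0,0,0.5],"twist":0},{"jaw":0,"linear":[0,0,0.1],"twist":0},{"jaw":0,"linear":[0,0,0],"twist":0},{"jaw":0,"linear":[0,0,0],"twist":0}]'; python3 -c "
from h import *
dr(0,28.5,148)"
```

```text
time: 24.55
position: [0.6246, -0.0926, 0.1484]
tool_rot: [0.743, 0.67, -0.0, -0.0]
ft_force: [2.3, -0.2, -1.5]
grip_width: 0.0299
grip_force: 30.0
now dryer [  -1. -130.]
t 24.55 p [ 0.6246 -0.0926  0.1484] z [-0.001  0.    -1.   ] x [1.030e-01 9.947e-01 1.000e-04] F [ 2.3 -0.2 -1.5] w 0.0299 30.0
az 84.09 twist 0.02 lin after twist cm [15.85  0.1   0.04]
```

```bash
python3 -m pendant '[{"jaw":0,"linear":[1,0.1,0],"twist":0},{"jaw":0,"linear":[2,0,0],"twist":0},{"jaw":0,"linear":[2.1,0,0],"twist":0},{"jaw":0,"linear":[2.2,0,0],"twist":0},{"jaw":0,"linear":[2.2,0,0],"twist":0},{"jaw":0,"linear":[2.2,0,0],"twist":0},{"jaw":0,"linear":[2,0,0],"twist":0},{"jaw":0,"linear":[1.4,0,0],"twist":0},{"jaw":0,"linear":[0.7,0,0],"twist":0},{"jaw":0,"linear":[0,0,0],"twist":0},{"jaw":0,"linear":[0,0,0.1],"twist":0},{"jaw":0,"linear":[0,0,0],"twist":0}]'; python3 -m pendant '[{"jaw":0,"linear":[0,0,0.08],"twist":0},{"jaw":0,"linear":[0,0,0],"twist":0}]' ;python3 -c "
from h import *
dr(0,28.5,147)"
```

```text
time: 25.55
position: [0.6422, 0.0636, 0.1477]
tool_rot: [0.743, 0.67, -0.0, 0.0]
ft_force: [-0.8, 0.2, -2.1]
grip_width: 0.0298
grip_force: 30.0
time: 25.72
position: [0.6426, 0.0633, 0.1473]
tool_rot: [0.743, 0.669, 0.0, 0.0]
ft_force: [0.7, 0.4, -0.2]
grip_width: 0.0297
grip_force: 30.0
now dryer [ 0.9 26.9]
t 25.72 p [0.6426 0.0633 0.1473] z [ 0.001 -0.    -1.   ] x [ 1.043e-01  9.945e-01 -3.000e-04] F [ 0.7  0.4 -0.2] w 0.0297 30.0
az 84.01 twist -0.06 lin after twist cm [ 0.16 -0.09  0.03]
```

```bash
python3 -m pendant '[{"jaw":0,"linear":[0.2,0,0],"twist":0},{"jaw":0,"linear":[0,0,0.08],"twist":0},{"jaw":0,"linear":[0,0,0],"twist":0},{"jaw":0.6,"linear":[0,0,0],"twist":0},{"jaw":0.6,"linear":[0,0,0],"twist":0},{"jaw":0.6,"linear":[0,0,0],"twist":0},{"jaw":0.6,"linear":[0,0,0],"twist":0},{"jaw":0.6,"linear":[0,0,-1.5],"twist":0},{"jaw":0.6,"linear":[0,0,-3],"twist":0},{"jaw":0.6,"linear":[0,0,-3],"twist":0},{"jaw":0.6,"linear":[0,0,0],"twist":0}]'; python3 -c "
from h import *
c=cam('scene');P=cloud(c);hung(P);carrier(P,.434,.213,.05);cam('wrist')
c=cam('top');P=cloud(c);hung(P);carrier(P,.434,.213,.047)
goto(.432,.2135,.2,94.8)" | grep -v mid
```

```text
time: 26.63
position: [0.6461, 0.0666, 0.2273]
tool_rot: [0.742, 0.67, 0.004, 0.004]
ft_force: [0.9, -0.4, -0.1]
grip_width: 0.0521
grip_force: 0.0
hung y hist {np.int64(6): np.int64(1), np.int64(12): np.int64(24), np.int64(18): np.int64(18), np.int64(24): np.int64(14), np.int64(30): np.int64(11), np.int64(36): np.int64(4), np.int64(72): np.int64(14), np.int64(78): np.int64(19), np.int64(84): np.int64(12), np.int64(90): np.int64(6), np.int64(96): np.int64(6), np.int64(132): np.int64(2), np.int64(138): np.int64(13), np.int64(144): np.int64(15), np.int64(150): np.int64(8), np.int64(156): np.int64(7), np.int64(162): np.int64(3)}
block n 58 med [0.4306 0.2092 0.1148] rect [432.1 211.2] [32.8 25.9] 1.7
tray n 158 rect [430.7 212.3] [69.1 81.8] 6.7 mean [0.431 0.208 0.011]
hung y hist {np.int64(84): np.int64(1), np.int64(90): np.int64(2), np.int64(96): np.int64(9), np.int64(102): np.int64(7)}
block n 0 med [nan nan nan] rect [0. 0.] [0. 0.] 0.0
tray n 0 rect [0. 0.] [0. 0.] 0.0 mean [nan nan nan]
t 26.78 p [0.642  0.0666 0.221 ] z [-0.  0. -1.] x [1.027e-01 9.947e-01 1.000e-04] F [-0.6 -0.7 -0.6] w 0.0518 0.0
az 84.11 twist -10.69 lin after twist cm [ 16.39 -19.7    2.3 ]
  return _methods._mean(a, axis=axis, dtype=dtype,
  ret = um.true_divide(
h.py:33: RuntimeWarning: Mean of empty slice.
  print('tray n',len(s),'rect',np.round(r[0],1),np.round(r[1],1),round(r[2],1),'mean',np.round(s.mean(0),3))
```

```bash
python3 -m pendant '[{"jaw":0.65,"linear":[0,0,0],"twist":-5.35},{"jaw":0.65,"linear":[0,0,0],"twist":-5.35},{"jaw":0.65,"linear":[2.3,-2.8,0.3],"twist":0},{"jaw":0.65,"linear":[2.4,-2.8,0.3],"twist":0},{"jaw":0.65,"linear":[2.4,-2.8,0.3],"twist":0},{"jaw":0.65,"linear":[2.4,-2.9,0.3],"twist":0},{"jaw":0.65,"linear":[2.4,-2.9,0.3],"twist":0},{"jaw":0.65,"linear":[2.4,-2.9,0.4],"twist":0},{"jaw":0.65,"linear":[2.1,-2.6,0.4],"twist":0},{"jaw":0.65,"linear":[0,0,0],"twist":0},{"jaw":0.65,"linear":[0,0,0],"twist":0},{"jaw":0.65,"linear":[0,0,0],"twist":0}]'; python3 -c "
from h import *
goto(.432,.2135,.103,94.8);c=cam('top');P=cloud(c);hung(P);c=cam('scene');P=cloud(c);carrier(P,.434,.213,.05)"|grep -v mid
```

```text
time: 27.78
position: [0.4325, 0.2134, 0.1975]
tool_rot: [0.677, 0.736, -0.0, -0.0]
ft_force: [0.6, -0.1, -0.1]
grip_width: 0.0567
grip_force: 0.0
t 27.78 p [0.4325 0.2134 0.1975] z [-0.001 -0.    -1.   ] x [-8.430e-02  9.964e-01 -4.000e-04] F [ 0.6 -0.1 -0.1] w 0.0567 0.0
az 94.84 twist 0.04 lin after twist cm [ 0.01 -0.05  9.65]
hung y hist {np.int64(12): np.int64(3), np.int64(18): np.int64(27), np.int64(24): np.int64(26), np.int64(30): np.int64(27), np.int64(36): np.int64(23), np.int64(78): np.int64(25), np.int64(84): np.int64(25), np.int64(90): np.int64(25), np.int64(96): np.int64(26), np.int64(102): np.int64(7), np.int64(138): np.int64(3), np.int64(144): np.int64(33), np.int64(150): np.int64(25), np.int64(156): np.int64(25), np.int64(162): np.int64(23), np.int64(168): np.int64(1)}
block n 58 med [0.4317 0.2084 0.1151] rect [431.9 213. ] [32.  30.2] 4.8
tray n 142 rect [434.3 212.4] [76.2 57. ] 1.2 mean [0.434 0.208 0.012]
```

```bash
python3 -m pendant '[{"jaw":0.65,"linear":[0,0,3.2],"twist":0},{"jaw":0.65,"linear":[0,0,3.5],"twist":0},{"jaw":0.65,"linear":[0,0,2.2],"twist":0},{"jaw":0.65,"linear":[0,0,0.6],"twist":0},{"jaw":0.65,"linear":[0,0,0],"twist":0},{"jaw":0,"linear":[0,0,0],"twist":0},{"jaw":0,"linear":[0,0,0],"twist":0},{"jaw":0,"linear":[0,0,0],"twist":0},{"jaw":0,"linear":[0,0,0],"twist":0},{"jaw":0,"linear":[0,0,0],"twist":0},{"jaw":0,"linear":[0,0,0],"twist":0}]' 30; python3 -c "
from h import *
goto(.432,.2135,.103,94.8)"
python3 -m pendant '[{"jaw":0,"linear":[0,0,-1.5],"twist":0},{"jaw":0,"linear":[0,0,-3.3],"twist":0},{"jaw":0,"linear":[0,0,-3.4],"twist":0},{"jaw":0,"linear":[0,0,0],"twist":5.4},{"jaw":0,"linear":[0,0,0],"twist":5.35},{"jaw":0,"linear":[0,0,0],"twist":0}]' 30; python3 -c "
from h import *
dr(-100,-130,185)"
```

```text
time: 28.8
position: [0.4328, 0.2136, 0.104]
tool_rot: [0.677, 0.736, 0.001, 0.0]
ft_force: [-1.2, 0.4, 6.0]
grip_width: 0.0299
grip_force: 30.0
t 28.8 p [0.4328 0.2136 0.104 ] z [ 0.002  0.    -1.   ] x [-8.370e-02  9.965e-01  3.000e-04] F [-1.2  0.4  6. ] w 0.0299 30.0
az 94.8 twist 0.0 lin after twist cm [ 0.   -0.08  0.3 ]
time: 29.3
position: [0.4324, 0.2135, 0.1859]
tool_rot: [0.743, 0.669, 0.001, 0.0]
ft_force: [-0.6, 0.7, -2.6]
grip_width: 0.0295
grip_force: 30.0
now dryer [-223.8  154.6]
t 29.3 p [0.4324 0.2135 0.1859] z [ 0.001  0.    -1.   ] x [1.051e-01 9.945e-01 5.000e-04] F [-0.6  0.7 -2.6] w 0.0295 30.0
az 83.97 twist -0.1 lin after twist cm [-28.46  12.38   0.09]
```

```bash
python3 -m pendant '[{"jaw":0,"linear":[-3,0.7,0],"twist":0},{"jaw":0,"linear":[-3.2,0.7,0],"twist":0},{"jaw":0,"linear":[-3.2,0.7,0],"twist":0},{"jaw":0,"linear":[-3.2,0.7,0],"twist":0},{"jaw":0,"linear":[-3.2,0.7,0],"twist":0},{"jaw":0,"linear":[-3.2,0.7,0],"twist":0},{"jaw":0,"linear":[-3.2,0.7,0],"twist":0},{"jaw":0,"linear":[-3.2,0.7,0],"twist":0},{"jaw":0,"linear":[-3.1,0.7,0],"twist":0},{"jaw":0,"linear":[0,2,0],"twist":0},{"jaw":0,"linear":[0,2,0],"twist":0},{"jaw":0,"linear":[0,0,0],"twist":0}]'; python3 -c "
from h import *
dr(0,-130,185)"
```

```text
time: 30.3
position: [0.5094, -0.083, 0.1851]
tool_rot: [0.743, 0.67, 0.001, 0.002]
ft_force: [1.0, -0.0, -1.7]
grip_width: 0.0294
grip_force: 30.0
now dryer [-116.5 -132.4]
t 30.3 p [ 0.5094 -0.083   0.1851] z [ 0.006 -0.002 -1.   ] x [ 0.1033  0.9947 -0.0011] F [ 1.  -0.  -1.7] w 0.0294 30.0
az 84.07 twist 0.0 lin after twist cm [2.400e-01 1.165e+01 1.000e-02]
```

```bash
python3 -m pendant '[{"jaw":0,"linear":[0.2,2.6,0],"twist":0},{"jaw":0,"linear":[0,3,0],"twist":0},{"jaw":0,"linear":[0,3,0],"twist":0},{"jaw":0,"linear":[0,2,0],"twist":0},{"jaw":0,"linear":[0,1.1,0],"twist":0},{"jaw":0,"linear":[0,0,0],"twist":0},{"jaw":0,"linear":[0,0,0],"twist":0},{"jaw":0,"linear":[0,0,0],"twist":0}]'; python3 -c "
from h import *
dr(0,-130,148)"
```

```text
time: 30.97
position: [0.6198, -0.0902, 0.1842]
tool_rot: [0.742, 0.67, -0.001, -0.002]
ft_force: [-0.9, 0.7, -1.3]
grip_width: 0.0296
grip_force: 30.0
now dryer [  -6.  -128.1]
t 30.97 p [ 0.6198 -0.0902  0.1842] z [-0.004  0.001 -1.   ] x [1.024e-01 9.947e-01 7.000e-04] F [-0.9  0.7 -1.3] w 0.0296 30.0
az 84.12 twist 0.05 lin after twist cm [-0.19  0.6   3.62]
```

```bash
python3 -m pendant '[{"jaw":0,"linear":[0,0.4,0],"twist":0},{"jaw":0,"linear":[0,0,0.5],"twist":0},{"jaw":0,"linear":[0,0,0.5],"twist":0}]'; python3 -c "
from h import *
dr(0,-130,148)"
```

```text
time: 31.22
position: [0.6257, -0.0914, 0.1753]
tool_rot: [0.743, 0.669, 0.0, 0.0]
ft_force: [0.2, -0.7, -2.1]
grip_width: 0.0298
grip_force: 30.0
now dryer [  -0.  -128.7]
t 31.22 p [ 0.6257 -0.0914  0.1753] z [ 0.001 -0.    -1.   ] x [ 1.035e-01  9.946e-01 -2.000e-04] F [ 0.2 -0.7 -2.1] w 0.0298 30.0
az 84.06 twist -0.01 lin after twist cm [-0.13  0.    2.73]
```

```bash
python3 -m pendant '[{"jaw":0,"linear":[0,0,1.2],"twist":0},{"jaw":0,"linear":[0,0,0.9],"twist":0},{"jaw":0,"linear":[0,0,0.5],"twist":0},{"jaw":0,"linear":[0,0,0.1],"twist":0},{"jaw":0,"linear":[0,0,0],"twist":0},{"jaw":0,"linear":[0,0,0],"twist":0}]'; python3 -c "
from h import *
dr(0,-33.5,148)"
```

```text
time: 31.72
position: [0.6255, -0.0913, 0.1476]
tool_rot: [0.743, 0.669, -0.0, -0.0]
ft_force: [-0.2, -0.6, -1.7]
grip_width: 0.0295
grip_force: 30.0
now dryer [  -0.2 -128.6]
t 31.72 p [ 0.6255 -0.0913  0.1476] z [-0.001  0.    -1.   ] x [1.036e-01 9.946e-01 1.000e-04] F [-0.2 -0.6 -1.7] w 0.0295 30.0
az 84.05 twist -0.02 lin after twist cm [ 9.51  0.02 -0.04]
```

```bash
python3 -m pendant '[{"jaw":0,"linear":[1,0.05,0],"twist":0},{"jaw":0,"linear":[2,0,0],"twist":0},{"jaw":0,"linear":[2.1,0,0],"twist":0},{"jaw":0,"linear":[2,0,0],"twist":0},{"jaw":0,"linear":[1.4,0,0],"twist":0},{"jaw":0,"linear":[1,0,0],"twist":0},{"jaw":0,"linear":[0,0,0],"twist":0},{"jaw":0,"linear":[0,0,0],"twist":0},{"jaw":0,"linear":[0,0,0.1],"twist":0},{"jaw":0,"linear":[0,0,0],"twist":0}]'; python3 -c "
from h import *
dr(0,-33.5,147)"
```

```text
time: 32.55
position: [0.6361, 0.002, 0.147]
tool_rot: [0.743, 0.669, -0.0, 0.0]
ft_force: [-0.1, 0.3, -1.3]
grip_width: 0.0302
grip_force: 30.0
now dryer [  0.7 -34.7]
t 32.55 p [0.6361 0.002  0.147 ] z [-0. -0. -1.] x [ 1.049e-01  9.945e-01 -4.000e-04] F [-0.1  0.3 -1.3] w 0.0302 30.0
az 83.98 twist -0.09 lin after twist cm [ 0.12 -0.07 -0.  ]
```

```bash
python3 -m pendant '[{"jaw":0,"linear":[0.3,0,0],"twist":0},{"jaw":0,"linear":[0,0,0.1],"twist":0},{"jaw":0,"linear":[0,0,0.02],"twist":0},{"jaw":0,"linear":[0,0,0],"twist":0}]'; python3 -c "
from h import *
dr(0,-33.5,147)";python3 -m pendant '[{"jaw":0.6,"linear":[0,0,0],"twist":0},{"jaw":0.6,"linear":[0,0,0],"twist":0},{"jaw":0.6,"linear":[0,0,0],"twist":0},{"jaw":0.6,"linear":[0,0,0],"twist":0},{"jaw":0.6,"linear":[0,0,-1.5],"twist":0},{"jaw":0.6,"linear":[0,0,-3],"twist":0},{"jaw":0.6,"linear":[0,0,-3],"twist":0},{"jaw":0.6,"linear":[0,-3,0],"twist":0},{"jaw":0.6,"linear":[0,-4,0],"twist":0},{"jaw":0.6,"linear":[0,-4,0],"twist":0},{"jaw":0.6,"linear":[0,-4,0],"twist":0},{"jaw":1,"linear":[0,-4,0],"twist":0}]'
python3 -c "
from h import *
c=cam('top');P=cloud(c);hung(P);cv2.imwrite('pics/t7.png',cv2.resize(c['color'][100:270,150:430],None,fx=2.8,fy=2.8))
c=cam('scene');hung(cloud(c));cv2.imwrite('pics/s7.png',cv2.resize(c['color'][140:250,260:390],None,fx=4.5,fy=4.5))
goto(.4592,-.3285,.20,85.2)"
```

```text
time: 32.88
position: [0.637, 0.0056, 0.1466]
tool_rot: [0.743, 0.669, 0.0, 0.001]
ft_force: [-0.8, -0.4, 2.4]
grip_width: 0.0302
grip_force: 30.0
now dryer [  1.2 -31.1]
t 32.88 p [0.637  0.0056 0.1466] z [ 0.001 -0.001 -1.   ] x [ 1.041e-01  9.946e-01 -4.000e-04] F [-0.8 -0.4  2.4] w 0.0302 30.0
az 84.03 twist -0.04 lin after twist cm [-0.24 -0.12 -0.04]
time: 33.88
position: [0.4455, 0.0261, 0.2209]
tool_rot: [0.743, 0.669, 0.0, 0.0]
ft_force: [-0.3, -0.1, 0.1]
grip_width: 0.0542
grip_force: 0.0
hung y hist {np.int64(-42): np.int64(26), np.int64(-36): np.int64(26), np.int64(-30): np.int64(24), np.int64(-24): np.int64(26), np.int64(-18): np.int64(2), np.int64(12): np.int64(2), np.int64(18): np.int64(28), np.int64(24): np.int64(25), np.int64(30): np.int64(28), np.int64(36): np.int64(21), np.int64(78): np.int64(22), np.int64(84): np.int64(26), np.int64(90): np.int64(26), np.int64(96): np.int64(27), np.int64(102): np.int64(6), np.int64(138): np.int64(5), np.int64(144): np.int64(29), np.int64(150): np.int64(30), np.int64(156): np.int64(25), np.int64(162): np.int64(22)}
hung y hist {np.int64(-54): np.int64(1), np.int64(-48): np.int64(15), np.int64(-42): np.int64(21), np.int64(-36): np.int64(13), np.int64(-30): np.int64(18), np.int64(-24): np.int64(3), np.int64(6): np.int64(1), np.int64(12): np.int64(21), np.int64(18): np.int64(18), np.int64(24): np.int64(15), np.int64(30): np.int64(10), np.int64(36): np.int64(4), np.int64(72): np.int64(18), np.int64(78): np.int64(20), np.int64(84): np.int64(12), np.int64(90): np.int64(11), np.int64(96): np.int64(6), np.int64(138): np.int64(4), np.int64(144): np.int64(9), np.int64(150): np.int64(5), np.int64(156): np.int64(7), np.int64(162): np.int64(2)}
t 33.98 p [0.4367 0.0282 0.2193] z [-0.015  0.003 -1.   ] x [0.1029 0.9947 0.0012] F [ 0.1 -0.2  0.7] w 0.0604 0.0
az 84.1 twist -1.1 lin after twist cm [-35.35   5.23   2.13]
```

View pics/s7.png

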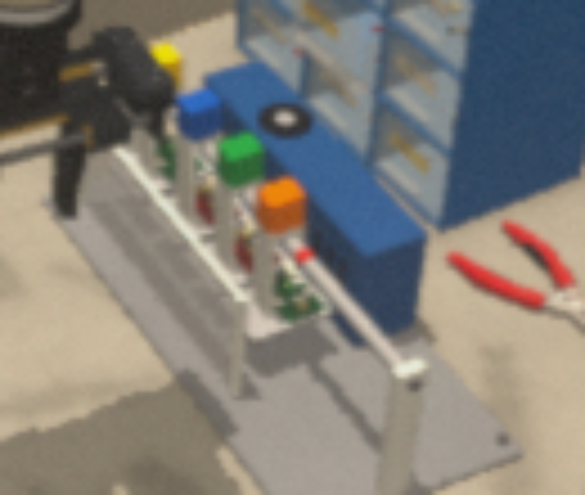

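View pics/t7.png

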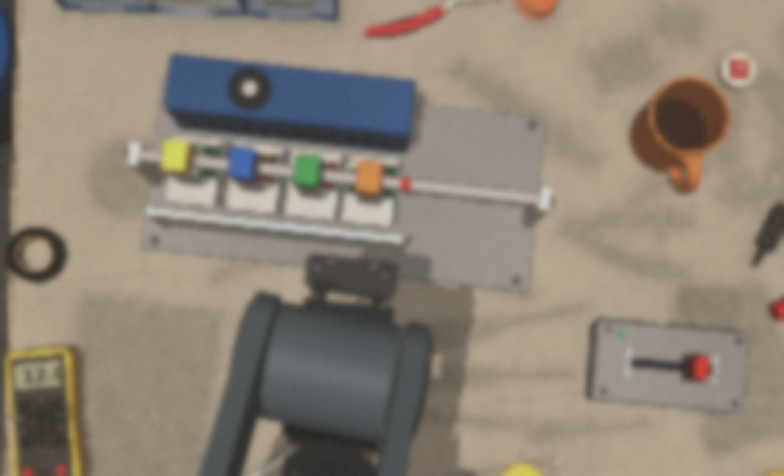

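All four hang inside the tunnel: orange is left of the red mark (405,184) and all the trays lie between pane and housing. Now the second stroke.

```bash
python3 -m pendant '[{"jaw":1,"linear":[-3.4,0.4,0.2],"twist":-1.1},{"jaw":1,"linear":[-3.5,0.4,0.2],"twist":0},{"jaw":1,"linear":[-3.6,0.4,0.2],"twist":0},{"jaw":1,"linear":[-3.6,0.4,0.2],"twist":0},{"jaw":1,"linear":[-3.6,0.4,0.2],"twist":0},{"jaw":1,"linear":[-3.6,0.4,0.2],"twist":0},{"jaw":1,"linear":[-3.6,0.4,0.2],"twist":0},{"jaw":1,"linear":[-3.6,0.4,0.2],"twist":0},{"jaw":1,"linear":[-3.6,0.4,0.2],"twist":0},{"jaw":1,"linear":[-3,0.4,0.2],"twist":0},{"jaw":1,"linear":[0,0,0],"twist":0},{"jaw":1,"linear":[0,0,0],"twist":0}]';python3 -m pendant '[{"jaw":1,"linear":[0,0,0],"twist":0},{"jaw":1,"linear":[0,0,0],"twist":0},{"jaw":1,"linear":[0,0,0],"twist":0}]'; python3 -c "
from h import *
goto(.4592,-.3285,.07,85.2)"
```

```text
time: 34.98
position: [0.4572, -0.3293, 0.2006]
tool_rot: [0.737, 0.675, 0.0, 0.0]
ft_force: [0.4, 0.1, -0.4]
grip_width: 0.0874
grip_force: 0.0
time: 35.23
position: [0.457, -0.3257, 0.201]
tool_rot: [0.736, 0.677, 0.0, -0.0]
ft_force: [0.7, 0.7, -0.3]
grip_width: 0.0869
grip_force: 0.0
t 35.23 p [ 0.457  -0.3257  0.201 ] z [-0.001  0.001 -1.   ] x [8.300e-02 9.965e-01 7.000e-04] F [ 0.7  0.7 -0.3] w 0.0869 0.0
az 85.24 twist 0.04 lin after twist cm [-0.26  0.24 13.3 ]
```

```bash
python3 -m pendant '[{"jaw":1,"linear":[-0.3,0.25,3.5],"twist":0},{"jaw":1,"linear":[0,0,3.6],"twist":0},{"jaw":1,"linear":[0,0,3.6],"twist":0},{"jaw":1,"linear":[0,0,1.8],"twist":0},{"jaw":1,"linear":[0,0,0.7],"twist":0},{"jaw":0.5,"linear":[0,0,0],"twist":0},{"jaw":0.4,"linear":[0,0,0],"twist":0},{"jaw":0.4,"linear":[0,0,0],"twist":0},{"jaw":0.4,"linear":[0,0,0],"twist":0},{"jaw":0.4,"linear":[0,0,0],"twist":0}]' 25;python3 -c "
from h import *
goto(.4592,-.3285,.07,85.2)"; python3 -m pendant '[{"jaw":0,"linear":[0,0,0],"twist":0},{"jaw":0,"linear":[0,0,0],"twist":0},{"jaw":0,"linear":[0,0,0],"twist":0},{"jaw":0,"linear":[0,0,0],"twist":0},{"jaw":0,"linear":[0,0,0],"twist":0},{"jaw":0,"linear":[0,0,0],"twist":0}]' 25; python3 -c "
from h import *
st()"
```

```text
time: 36.07
position: [0.46, -0.3312, 0.0705]
tool_rot: [0.736, 0.677, 0.0, 0.002]
ft_force: [-0.3, 0.3, 0.1]
grip_width: 0.0616
grip_force: 0.0
t 36.07 p [ 0.46   -0.3312  0.0705] z [ 0.002 -0.002 -1.   ] x [ 0.0844  0.9964 -0.0021] F [-0.3  0.3  0.1] w 0.0616 0.0
az 85.16 twist -0.04 lin after twist cm [ 0.26 -0.1   0.25]
time: 36.57
position: [0.459, -0.3305, 0.0689]
tool_rot: [0.736, 0.677, -0.0, -0.0]
ft_force: [0.5, 1.3, 0.0]
grip_width: 0.0235
grip_force: 25.0
t 36.57 p [ 0.459  -0.3305  0.0689] z [-0.001  0.    -1.   ] x [8.430e-02 9.964e-01 1.000e-04] F [0.5 1.3 0. ] w 0.0235 25.0
```

Centred, so stroke 4.5 cm and a little more.

```bash
python3 -m pendant '[{"jaw":0,"linear":[0.8,0,0],"twist":0},{"jaw":0,"linear":[1.0,0,0],"twist":0},{"jaw":0,"linear":[1.0,0,0],"twist":0},{"jaw":0,"linear":[1.0,0,0],"twist":0},{"jaw":0,"linear":[0.6,0,0],"twist":0},{"jaw":0,"linear":[0.3,0,0],"twist":0},{"jaw":0,"linear":[0.15,0,0],"twist":0},{"jaw":0,"linear":[0,0,0],"twist":0},{"jaw":0,"linear":[0,0,0],"twist":0}]'; python3 -c "
from h import *
st()"
```

```text
time: 37.32
position: [0.4628, -0.2854, 0.069]
tool_rot: [0.736, 0.677, -0.002, 0.002]
ft_force: [-5.2, -9.9, -2.5]
grip_width: 0.0234
grip_force: 25.0
t 37.32 p [ 0.4628 -0.2854  0.069 ] z [-0.    -0.005 -1.   ] x [ 0.0826  0.9966 -0.0054] F [-5.2 -9.9 -2.5] w 0.0234 25.0
```

```bash
python3 -m pendant '[{"jaw":0,"linear":[0.15,-0.1,0],"twist":0},{"jaw":0,"linear":[0,0,0],"twist":0},{"jaw":0,"linear":[0,0,0],"twist":0}]'; python3 -c "
from h import *
st()"
```

```text
time: 37.57
position: [0.4628, -0.2853, 0.069]
tool_rot: [0.736, 0.677, -0.002, 0.003]
ft_force: [-5.4, -12.9, -5.8]
grip_width: 0.0236
grip_force: 25.0
t 37.57 p [ 0.4628 -0.2853  0.069 ] z [ 0.002 -0.008 -1.   ] x [ 0.0826  0.9966 -0.0079] F [ -5.4 -12.9  -5.8] w 0.0236 25.0
```

```bash
python3 -m pendant '[{"jaw":0,"linear":[0,-0.15,0],"twist":0},{"jaw":0,"linear":[0,0,0],"twist":0},{"jaw":0,"linear":[0,0,0],"twist":0}]'; python3 -c "
from h import *
st()"
```

```text
time: 37.82
position: [0.4627, -0.2854, 0.069]
tool_rot: [0.736, 0.677, -0.001, 0.005]
ft_force: [-0.5, -11.1, -6.7]
grip_width: 0.0236
grip_force: 25.0
t 37.82 p [ 0.4627 -0.2854  0.069 ] z [ 0.004 -0.009 -1.   ] x [ 0.0835  0.9965 -0.0083] F [ -0.5 -11.1  -6.7] w 0.0236 25.0
```

```bash
python3 -m pendant '[{"jaw":1,"linear":[0,0,0],"twist":0},{"jaw":1,"linear":[0,0,0],"twist":0},{"jaw":1,"linear":[0,0,0],"twist":0},{"jaw":1,"linear":[0,0,0],"twist":0},{"jaw":1,"linear":[0,0,0],"twist":0},{"jaw":1,"linear":[0,0,0],"twist":0},{"jaw":1,"linear":[0,0,-3.5],"twist":0},{"jaw":1,"linear":[0,0,-4],"twist":0},{"jaw":1,"linear":[0,0,-4],"twist":0},{"jaw":1,"linear":[0,0,-4],"twist":0},{"jaw":1,"linear":[0,0,0],"twist":0},{"jaw":1,"linear":[0,0,0],"twist":0}]'; python3 -c "
from h import *
st();c=cam('scene','s8.png');hung(cloud(c));cam('wrist');P=cloud(load('wrist')).reshape(-1,3)
q=P[(abs(P[:,0]-.46)<.06)&(abs(P[:,1]+.3)<.12)];t=q[(q[:,2]>.065)&(q[:,2]<.09)];print(len(t),np.median(t,0) if len(t) else 0)"
```

```text
time: 38.82
position: [0.4623, -0.2814, 0.2268]
tool_rot: [0.736, 0.677, 0.0, 0.003]
ft_force: [0.3, 0.4, -0.5]
grip_width: 0.0857
grip_force: 0.0
t 38.82 p [ 0.4623 -0.2814  0.2268] z [ 0.005 -0.005 -1.   ] x [ 0.0843  0.9964 -0.0041] F [ 0.3  0.4 -0.5] w 0.0857 0.0
hung y hist {np.int64(-48): np.int64(23), np.int64(-42): np.int64(16), np.int64(-36): np.int64(15), np.int64(-30): np.int64(12), np.int64(-24): np.int64(7), np.int64(6): np.int64(2), np.int64(12): np.int64(20), np.int64(18): np.int64(21), np.int64(24): np.int64(11), np.int64(30): np.int64(12), np.int64(36): np.int64(5), np.int64(72): np.int64(8), np.int64(78): np.int64(23), np.int64(84): np.int64(8), np.int64(90): np.int64(8), np.int64(96): np.int64(4), np.int64(102): np.int64(1), np.int64(138): np.int64(9), np.int64(144): np.int64(5), np.int64(150): np.int64(3), np.int64(156): np.int64(3)}
401 [ 0.45826405 -0.32809083  0.07765553]
```

View pics/s8.png

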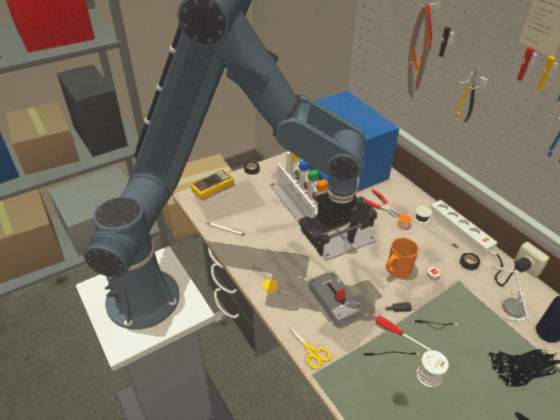

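The slide is home at (340,295), the four carriers hang in the tunnel around (305,172), and the bystanders are untouched.

```bash
python3 -c "
from rig import robot
print(robot.hand_in())"
```

```text
the job is handed in; nothing more can be done
None
```

I handed the job in at about 39 s: the slide got a full stroke before and after loading and snapped home both times, all four carriers hang inside the tunnel, and the mug, tape and reel were left alone; no verdict came back, and I couldn't measure whether the pads brushed the slide as it was let go.

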